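# Put the garage fob away in the hard case and shut it

### The arm

A 7-joint arm with a two-finger parallel gripper is mounted at the origin on the work surface. World frame = base frame: x ahead of the robot, y to its left, z up, the work surface at z = 0. Lengths are in m, angles in rad, forces in N, time in s.
With the tool pointing down it reaches from about 0.4 to 0.85 m from the base axis. Payload 6.9 kg.
Tool frame: the origin (TCP) lies on the centre line of the jaws, within the pads' length; the fingertips stand 22 mm ahead of it and the grasp point (between the pads) lies 3 mm ahead of it; z points along the fingers, y is the direction in which the jaws open and shut (so a half turn about z gives the same grasp; the last joint's range is limited). The gripper opens to 85 mm and grips with 20 to 120 N. Pads are 22 mm wide; open, the fingers measure 114 mm over their backs; the gripper's body (76 mm by 85 mm) begins 54 mm behind the grasp point. The pads swing forward as they close: fully open they stand 13 mm farther back than shut.
Start: joints at [-1.04, 0.507, -0.238, 1.5, 0.126, 1.149, -0.155], TCP at [0.258, 0.569, 0.22] pointing down, gripper open.
Joint ranges: [-3.08, 3.08], [-0.24, 2.05], [-1.43, 1.35], [0, 2.5], [-1.52, 4.66], [0.17, 1.96], [-2.89, 2.89]. Speed limits (rad/s): [2.39, 2.39, 3.14, 3.14, 3.14, 3.14, 3.14].

### API

Orientations are given as a unit quaternion [x, y, z, w].
In Python, from station import * gives the robot as it stands.
- The arm moves only by the tool step_arm, never from a script. Its argument "commands" is a list that holds one entry, the list of rows, each a list of 5 numbers: the finger opening in m, from 0 to 0.0854, then the shift along the world's x, y, z in m, then the turn about the world's z in degrees. A call has 1 to 20 rows; each row shifts and turns the pose as measured when the row begins; what a row does not reach is not made up. A row lasts 1/8 s, in which the tool goes at most 62.5 mm and 10.7 degrees, less where a joint would pass 70% of its speed; a pose out of reach is approached as far as the arm can. A call is refused whole if a number of a shift passes 0.0625 or a number of a turn 10.7, either way. A call with a gripper value outside its range is refused whole. The fingers move at their own pace and stop on an object; "grip_force" is the grip in N (left out, the last holds). Time passes only in rows, so rows that do not move let the fingers close. It gives the time, the measured TCP pose, the force and the opening at its end, in the units of the state.
- get_state(): the state, without advancing time (a new reading comes with each control period).
- get_image(name): name is "side" or "top" or "wrist"; returns a dict with "image" (384x512x3 uint8, red, green, blue), "mtx" (3x3 intrinsics, pixels), "T" (4x4, takes a point from camera to world coordinates). Camera axes: x right, y down, z forward; pixel columns grow to the right and rows downward; lengths in m; the calibration is good to about 2 mm. A picture is of the moment at which its call begins. There is no depth.
- job_done(): hands the job in, once; it reports no verdict.
The state is a dict: "time_s": time; "joint_positions": joint angles; "qd": joint speeds; "joint_torque": joint torques, N m; "eef_pos": TCP position; "tool_rot": TCP orientation; "ft_force": force on the tool from outside, world axes, zero at the start; "wrist_torque": the same for the moment, N m; "finger_gap": finger opening in m.
Only numpy, scipy, OpenCV 4.12 (cv2) and the standard library are available. Lean on these libraries where they do the work, as an engineer would, in place of code of your own. Each camera call takes 0.05 s, during which the arm holds its last target.

### The job

Put the black garage door fob, buttons up, flat on the blue cradle inside the open grey hard case, and push the cradle down gently until it stops, so that nothing stands above the rim. Only then close the lid fully, without forcing it down on the fob. Leave the other things on the console where they are.

Things in the scene. Friction and masses are not known exactly. Their poses are not given: they have to be found in the camera images.
- fob_center (a point): Centre (half-way up) of the loose black plastic garage door fob: a rounded block 58 mm long (its x), 38 mm wide (its y), 20 mm thick (its z, up; the two grey buttons are on its top), about 50 g. At the start it lies flat on the console, buttons up. Which way round its long axis points does not matter.
- case: Grey hard case, fixed. Origin: centre of its underside, on the console top; z up. Open shell 96 mm (its x) by 170 mm (its y), rim 42 mm above the underside, walls 5 mm. Its hinge side (+x) looks more or less to the robot's left (+y of the room), its opening to the right; the hinge runs along y at x = +48 mm, z = 42 mm. A blue cradle slides up and down inside it (see cradle).
- lid (a joint): Angle of the case's lid, rad: 0 shut (flat on the rim), growing as it opens. It starts at 1.06 to 1.18 and opens to 1.2 at most, so it leans over the inside and blocks a tool coming straight down. Flat plate, 96 mm from hinge to free edge, 170 mm wide, 8 mm thick plus a 3 mm look-only panel. Stiff hinge: stays where it is left; about 1 N at the free edge moves it.
- lid_edge (a point): Middle of the lid's free edge, half-way through its thickness: 96 mm from the hinge line and 4 mm off the plane of the lid's underside, which passes through the hinge line.
- cradle (a joint): Height of the blue cradle above its hard stop, m: 0 home, starts at 0.014 to 0.018. A flat plate 80 mm (case x) by 154 mm (case y), centred in the case. While it is raised a fob on it stands above the rim. It stays at any height; 5 N pushes it down (35 N is too hard). Its top when home is 11 to 19 mm above the case's underside: it differs each time and is not given, so find the stop by feel.
- vase: small white vase, 72 mm across, 120 mm high (to be left alone). Origin: centre of its underside.
- candle: candle jar, 66 mm across, 70 mm high (to be left alone). Origin: centre of its underside.
- house_key: house key with orange silicone head, 60 mm long, in the aluminium tray (190 x 120 x 18 mm) (to be left alone). Origin: centre of its underside.
- mint_tin: green tin, 60 x 90 x 20 mm (to be left alone). Origin: centre of its underside.
- torch: torch lying down, 110 mm long, 28 mm thick (to be left alone). Origin: centre of its underside.
- notebook: red notebook, 150 x 110 x 14 mm (to be left alone). Origin: centre of its underside.
Mind the look-alikes: they are no part of the job. Leave any pink or red look-alike of the case alone. Several things look just like the part that bears fob_center: the one meant starts nearest to the robot's base.

How it is judged:
By the outcome, as a careful person would: the job done as asked, in the order asked, and still so for the second after the job is handed in, with the robot touching nothing.
It also fails if it takes over 54 s, if anything falls off the work surface, if the arm or the gripper's body presses on something with over 40 N, if the wrist force passes 120 N, or if a joint passes its speed limit or range.

## Working session

There is one attempt and no reset: what is moved stays moved. The work goes in short steps, Python scripts to look and compute and a tool call to move; the robot and the scene stay as the last step left them, time stands still between calls to the robot, and variables do not carry over. Pictures are saved under pics/ and viewed, and the job is handed in when it is done.

Besides the shell and the picture viewer there is one more tool, called as a command line: name --argument value ..., lists and objects as JSON in quotes. step_arm: Moves the arm, as the interface text tells. Its arguments: {"type":"object","properties":{"commands":{"type":"array","items":{"type":"array","items":{"type":"array","items":{"type":"number"}}}},"grip_force":{"type":"number"}},"required":["commands"]}

```bash
ls; mkdir -p pics
python3 - <<'E'
from station import *
import cv2
s=get_state(); print(s)
for n in("top","side","wrist"):
    d=get_image(n); cv2.imwrite(f"pics/{n}0.png",d["image"][:,:,::-1]); print(n,d["mtx"].tolist(),d["T"].round(4).tolist())
E
```

```text
pics
{'time_s': 0.0, 'joint_positions': array([-1.04050524,  0.50832792, -0.23754588,  1.50114513,  0.12567335,
        1.14892346, -0.15474893]), 'qd': array([-0.00100983,  0.00126991, -0.0010782 ,  0.00016665,  0.000247  ,
       -0.00025702, -0.0001038 ]), 'joint_torque': array([ 1.29091764e-03, -6.20615029e+01, -2.18605354e+00, -2.49646282e+01,
        1.27316246e-02,  1.22761205e-02,  1.71960494e-05]), 'eef_pos': array([0.25741329, 0.5689369 , 0.21923235]), 'tool_rot': array([ 2.10764351e-01,  9.77536477e-01, -8.88332533e-04, -1.88808058e-04]), 'ft_force': array([0.37098986, 0.36779539, 0.56746175]), 'wrist_torque': array([-0.02218329,  0.0127038 ,  0.05895827]), 'finger_gap': 0.08533959934822034}
top [[360.7053019334995, 0.0, 259.8526899311657], [0.0, 360.7053019334995, 194.4690823730485], [0.0, 0.0, 1.0]] [[0.02, -0.9823, 0.1863, 0.3455], [-0.9994, -0.0248, -0.0239, 0.0037], [0.0281, -0.1857, -0.9822, 1.0687], [0.0, 0.0, 0.0, 1.0]]
side [[375.0000143601393, 0.0, 258.2830510736744], [0.0, 375.0000143601393, 190.54501659378096], [0.0, 0.0, 1.0]] [[-0.9923, -0.072, 0.101, 0.433], [-0.124, 0.5677, -0.8138, 1.0], [0.0012, -0.8201, -0.5723, 0.7899], [0.0, 0.0, 0.0, 1.0]]
wrist [[309.9986980708056, 0.0, 256.1503961475857], [0.0, 309.9986980708056, 186.7685423868194], [0.0, 0.0, 1.0]] [[0.4121, 0.871, 0.2676, 0.1898], [0.9112, -0.3933, -0.1229, 0.5994], [-0.0018, 0.2945, -0.9557, 0.3733], [0.0, 0.0, 0.0, 1.0]]
```

View pics/top0.png

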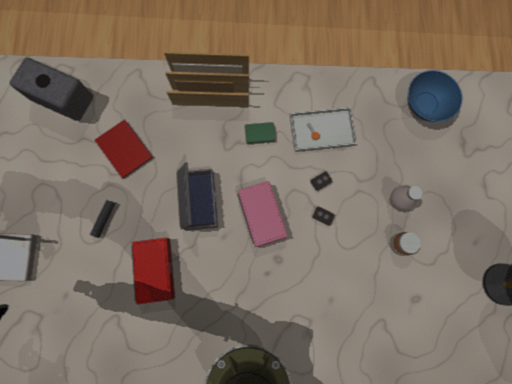

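View pics/side0.png

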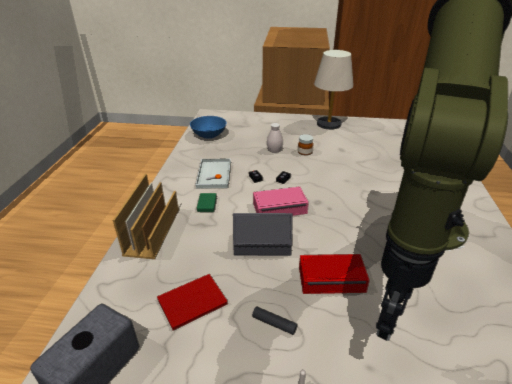

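View pics/wrist0.png

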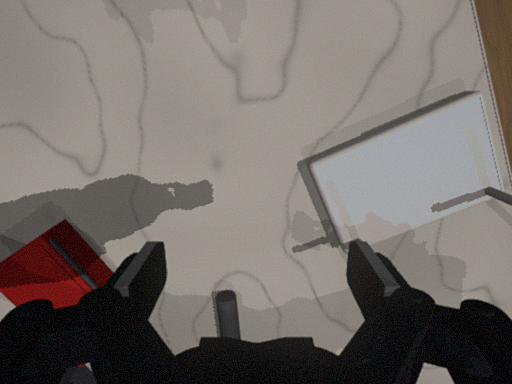

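```bash
cat > h.py <<'E'
from station import *
import numpy as np, cv2
def ray(d,u,v,z):
    K=d["mtx"];T=d["T"]
    r=T[:3,:3]@np.linalg.solve(K,[u,v,1.]); o=T[:3,3]
    return o+r*(z-o[2])/r[2]
def proj(d,p):
    p=np.atleast_2d(p); T=d["T"]; c=(p-T[:3,3])@T[:3,:3]; q=c@d["mtx"].T
    return q[:,:2]/q[:,2:]
def crop(d,x0,y0,x1,y1,k,name):
    im=cv2.resize(d["image"][y0:y1,x0:x1,::-1],None,fx=k,fy=k,interpolation=cv2.INTER_CUBIC)
    cv2.imwrite("pics/"+name,im)
def st():
    s=get_state(); print(round(s["time_s"],3),s["eef_pos"].round(4),s["tool_rot"].round(3),s["ft_force"].round(1),round(s["finger_gap"],4),s["joint_positions"].round(2))
E
python3 - <<'E'
from h import *
d=get_image("top")
crop(d,290,160,370,240,7,"t_fob.png"); crop(d,165,150,235,240,6,"t_case.png")
e=get_image("side"); crop(e,240,160,310,195,10,"s_fob.png"); crop(e,220,200,310,265,8,"s_case.png")
for p in((321,181),(323,215),(197,200)): print(ray(d,*p,0.02))
E
```

```text
[ 0.59010634 -0.20413396  0.02      ]
[ 0.48763629 -0.20885031  0.02      ]
[0.52322623 0.1625152  0.02      ]
```

View pics/t_fob.png

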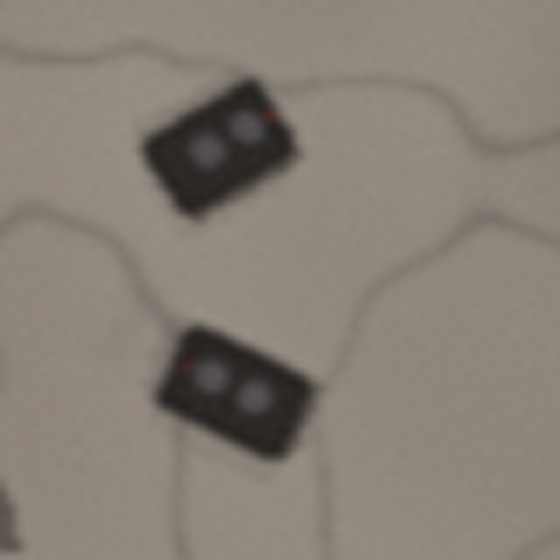

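View pics/t_case.png

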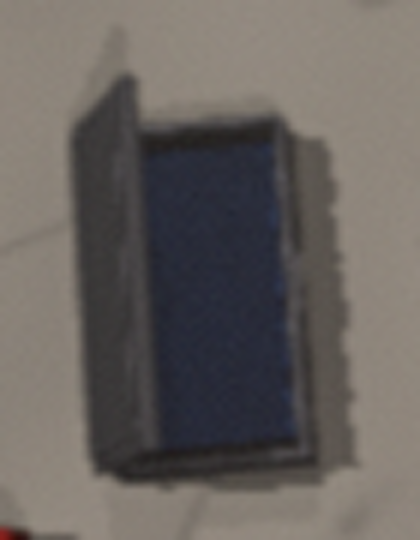

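View pics/s_fob.png

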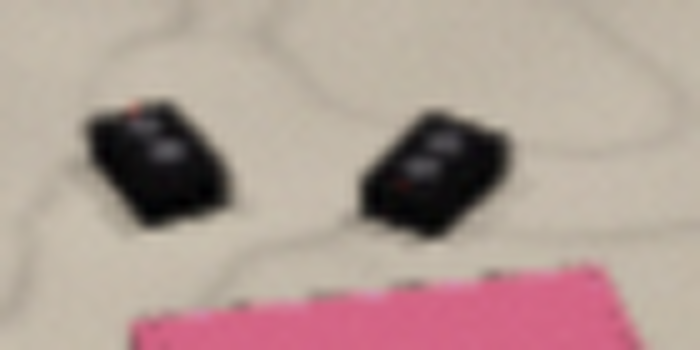

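View pics/s_case.png

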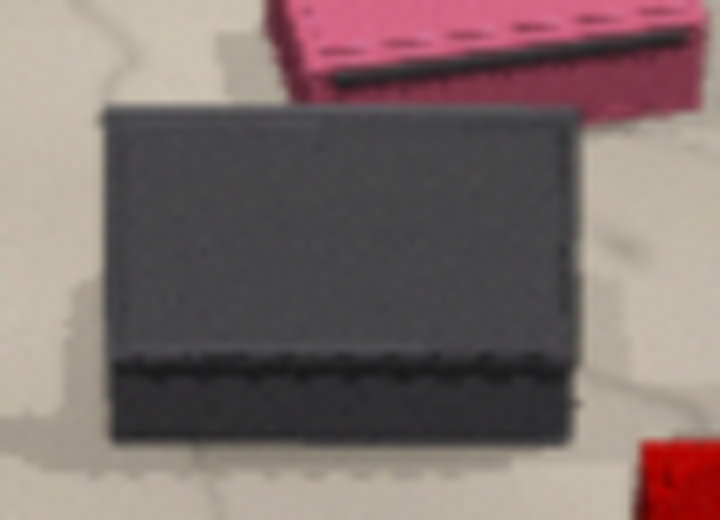

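Run:
```python
from h import *
from scipy.optimize import least_squares
d=get_image("top"); e=get_image("side")
# fob top face corners
P=np.array([(200,325),(322,388),(278,460),(158,398)])/7+[290,160]
W=np.array([ray(d,*p,0.02) for p in P]); print(W.round(4)); print(W.mean(0), np.degrees(np.arctan2(*(W[1]-W[0])[1::-1])))
def R(a): return np.array([[np.cos(a),-np.sin(a),0],[np.sin(a),np.cos(a),0],[0,0,1]])
S=np.array([[112,440],[570,440],[103,105],[578,108]])/8+[220,200]
T=np.array([[278,115],[315,460]])/6+[165,150]
def res(q,full=False):
    x,y,a,th=q; f=lambda p:(R(a)@np.array(p).T).T+[x,y,0]
    edge=lambda n,yy:[48e-3-.096*np.cos(th)+n*np.sin(th),yy,.042+.096*np.sin(th)+n*np.cos(th)]
    # side view: image left = +world x = case -y
    s=proj(e,f([[.048,-.085,0],[.048,.085,0],edge(.000,-.085),edge(.000,.085)]))
    t=proj(d,f([[-.048,-.085,.042],[-.048,.085,.042]]))
    return np.r_[(s-S).ravel(),(t-T).ravel()]
for th0 in(1.1,):
    r=least_squares(res,[.52,.16,np.pi/2,th0]); print(r.x, r.fun.round(1))
```

```text
[[ 0.5128 -0.196   0.02  ]
 [ 0.4873 -0.2473  0.02  ]
 [ 0.4565 -0.2282  0.02  ]
 [ 0.4814 -0.178   0.02  ]]
[ 0.48450653 -0.21238428  0.02      ] -116.49459019164861
[0.52397948 0.15760031 1.69700597 1.24342909] [ 0.   0.   0.3  0.   0.   0.1  1.  -0.3  0.6 -0.8 -0.7 -0.6]
```

step_arm --commands '[[[0,0.03,-0.048,0.003,-6.5],[0,0.03,-0.048,0.003,-6.5],[0,0.03,-0.048,0.003,-6.5],[0,0.03,-0.048,0.003,-6.5],[0,0.03,-0.048,0.003,-6.5],[0,0.03,-0.048,0.003,-6.5],[0,0.03,-0.048,0.003,-6.5],[0,0.03,-0.048,0.003,-6.5],[0,0.03,-0.048,0.003,-6.5],[0,0,0,0,0]]]' --grip_force 40

```text
time_s: 1.6
eef_pos: [0.5325, 0.1228, 0.2485]
tool_rot: [0.673, 0.739, 0.003, 0.001]
ft_force: [-0.3, 0.1, -0.2]
finger_gap: 0.0001
```

Run:
```python
from h import *
st()
d=get_image("wrist"); cv2.imwrite("pics/w1.png",d["image"][:,:,::-1])
st()
```

```text
1.6 [0.5325 0.1228 0.2485] [0.673 0.739 0.003 0.001] [-0.3  0.1 -0.2] 0.0001 [-0.36  0.36  0.13  1.67 -0.05  1.11 -0.12]
1.65 [0.5312 0.1257 0.2483] [0.672 0.741 0.003 0.   ] [0.6 0.8 0.2] -0.0001 [-0.36  0.36  0.13  1.67 -0.05  1.11 -0.12]
```

View pics/w1.png

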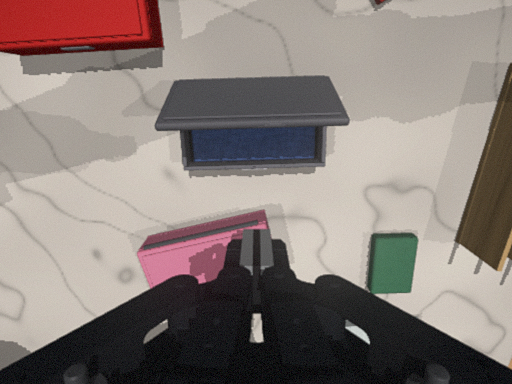

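```bash
cat >> h.py <<'E'
def Rz(a): return np.array([[np.cos(a),-np.sin(a),0],[np.sin(a),np.cos(a),0],[0,0,1]])
def c2w(q,p): return (Rz(q[2])@np.atleast_2d(p).T).T+[q[0],q[1],0]
def ledge(th,n,y): return [48e-3-.096*np.cos(th)+n*np.sin(th),y,.042+.096*np.sin(th)+n*np.cos(th)]
E
python3 - <<'E'
from h import *
d=get_image("wrist"); crop(d,140,60,370,190,3,"w1c.png")
from h import *
q=[.524,.1576,1.697]
for th in(1.06,1.12,1.18,1.2): print(th,proj(d,c2w(q,[ledge(th,0,-.085),ledge(th,0,.085),ledge(th,.008,-.085),ledge(th,.008,.085)])).round(0).tolist())
print(proj(d,c2w(q,[[-.048,-.085,.042],[-.048,.085,.042],[.048,-.085,.05],[.048,.085,.05]])).round(1).tolist())
E
```

```text
1.06 [[346.0, 137.0], [155.0, 142.0], [347.0, 129.0], [153.0, 135.0]]
1.12 [[347.0, 131.0], [154.0, 137.0], [348.0, 123.0], [151.0, 129.0]]
1.18 [[348.0, 126.0], [152.0, 131.0], [350.0, 117.0], [150.0, 123.0]]
1.2 [[348.0, 124.0], [151.0, 129.0], [350.0, 115.0], [149.0, 121.0]]
[[323.7, 168.4], [181.7, 172.5], [328.4, 83.7], [171.3, 88.3]]
```

View pics/w1c.png

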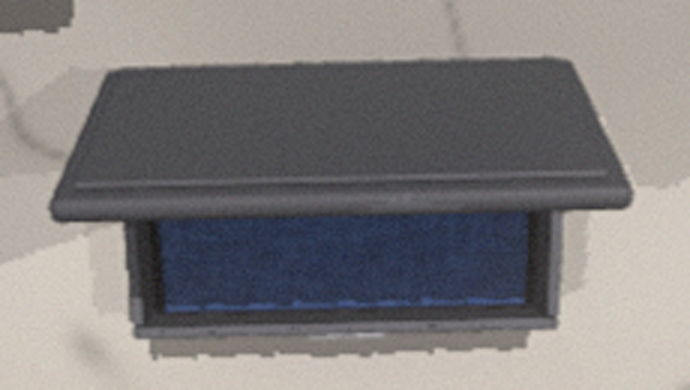

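Run:
```python
from h import *
from scipy.optimize import least_squares
w=get_image("wrist"); d=get_image("top"); e=get_image("side")
S=np.array([[112,440],[570,440],[103,105],[578,108]])/8+[220,200]
T=np.array([[278,115],[315,460]])/6+[165,150]
Wm=np.array([[632,205],[52,215],[557,325],[137,333]])/3+[140,60]
def res(q):
    th=q[3]
    return np.r_[(proj(e,c2w(q,[[.048,-.085,0],[.048,.085,0],ledge(th,.003,-.085),ledge(th,.003,.085)]))-S).ravel(),
     (proj(d,c2w(q,[[-.048,-.085,.042],[-.048,.085,.042]]))-T).ravel(),
     (proj(w,c2w(q,[ledge(th,0,-.085),ledge(th,0,.085),[-.048,-.085,.042],[-.048,.085,.042]]))-Wm).ravel()]
r=least_squares(res,[.52,.16,1.69,1.1],loss="soft_l1"); q=r.x; print(q.round(4)); print(r.fun.round(1))
```

```text
[0.5258 0.1608 1.691  1.1544]
[-0.9  0.6 -0.4  0.9 -0.7 -0.   0.1 -0.2 -0.3 -1.3 -2.  -1.1  0.4 -0.1
 -1.4  0.4  0.2  0.3 -2.   0.4]
```

step_arm --commands '[[[0,0,0,-0.057,0],[0,0,0,-0.055,0],[0,0,0.012,0,0],[0,0,0,0,0]]]'

```text
time_s: 2.35
eef_pos: [0.5293, 0.1493, 0.1369]
tool_rot: [0.665, 0.747, 0.006, -0.0]
ft_force: [0.3, 0.5, 0.1]
finger_gap: 0.0001
```

step_arm --commands '[[[0,0,0.004,0,0],[0,0,0.004,0,0],[0,0,0.004,0,0]]]'

```text
time_s: 2.72
eef_pos: [0.5315, 0.1632, 0.1416]
tool_rot: [0.664, 0.747, 0.009, 0.001]
ft_force: [1.6, 0.2, -0.1]
finger_gap: -0.0001
```

step_arm --commands '[[[0,0,0.003,0,0],[0,0,0.003,0,0]]]'

```text
time_s: 2.98
eef_pos: [0.5318, 0.1696, 0.1423]
tool_rot: [0.664, 0.747, 0.01, 0.002]
ft_force: [-0.1, 0.1, 0.1]
finger_gap: -0.0003
```

Run:
```python
from h import *
d=get_image("wrist"); cv2.imwrite("pics/w2.png",d["image"][:,:,::-1])
e=get_image("side"); crop(e,200,130,360,280,5,"s2.png")
st()
```

```text
3.075 [0.5317 0.1699 0.1421] [0.664 0.747 0.01  0.002] [-0.2 -0.5  0.7] -0.0003 [-0.42  0.47  0.1   1.81 -0.07  0.85 -0.16]
```

View pics/w2.png

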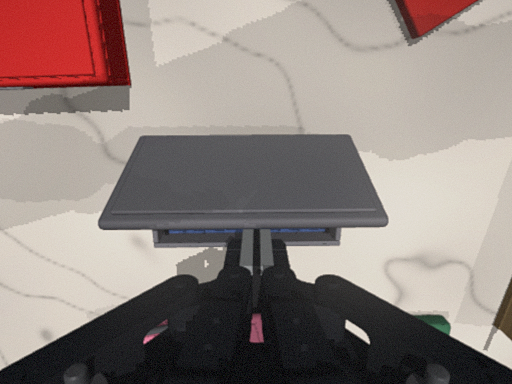

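View pics/s2.png

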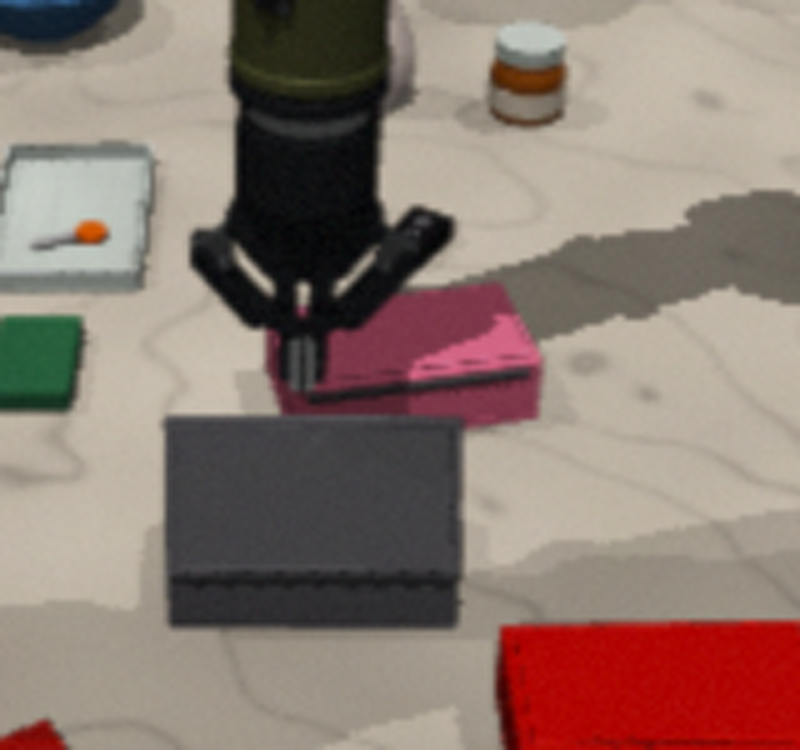

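Run:
```python
from h import *
e=get_image("side");w=get_image("wrist"); s=get_state()
from scipy.spatial.transform import Rotation as R_
z=R_.from_quat(s["tool_rot"]).as_matrix()[:,2]; print(z)
for k in(0,.003,.022,.03):
    p=s["eef_pos"]+z*k; print(k,p.round(3),((proj(e,p)-[200,130])*5).round(),proj(w,p).round())
q=[.5258,.1608,1.691]
for th in(1.15,1.2): 
  L=c2w(q,[ledge(th,0,-.085),ledge(th,0,.085),ledge(th,0,0)]);print(th,L[2],((proj(e,L)-[200,130])*5).round().tolist(),proj(w,L).round().tolist())
print(proj(w,c2w(q,[[-.048,-.085,.042],[-.048,.085,.042]])))
```

```text
[ 0.01524148  0.01216024 -0.99980989]
0 [0.532 0.169 0.142] [[299. 396.]] [[255. 234.]]
0.003 [0.532 0.169 0.139] [[299. 400.]] [[255. 232.]]
0.022 [0.532 0.17  0.12 ] [[298. 427.]] [[255. 218.]]
0.03 [0.532 0.17  0.112] [[298. 438.]] [[255. 213.]]
1.15 [0.52474653 0.16952181 0.12962534] [[161.0, 414.0], [461.0, 415.0], [311.0, 415.0]] [[388.0, 222.0], [96.0, 225.0], [243.0, 224.0]]
1.2 [0.52421549 0.17391831 0.13147575] [[161.0, 416.0], [462.0, 417.0], [311.0, 417.0]] [[390.0, 216.0], [93.0, 219.0], [243.0, 218.0]]
[[339.67598849 242.07812386]
 [151.9330445  243.97285909]]
```

Run:
```python
from h import *
e=get_image("side");w=get_image("wrist"); crop(e,235,170,295,225,12,"s3.png"); crop(w,205,190,305,270,7,"w3.png")
```

```text
(no output)
```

View pics/s3.png

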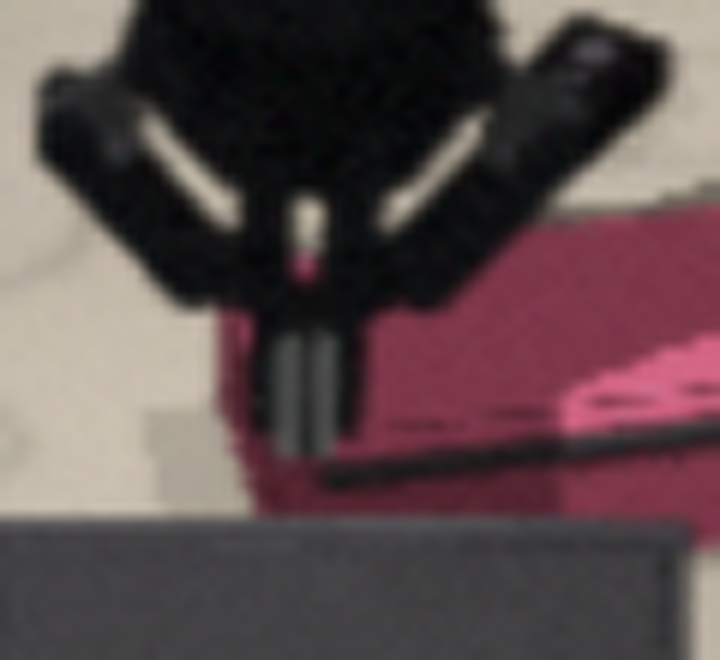

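View pics/w3.png

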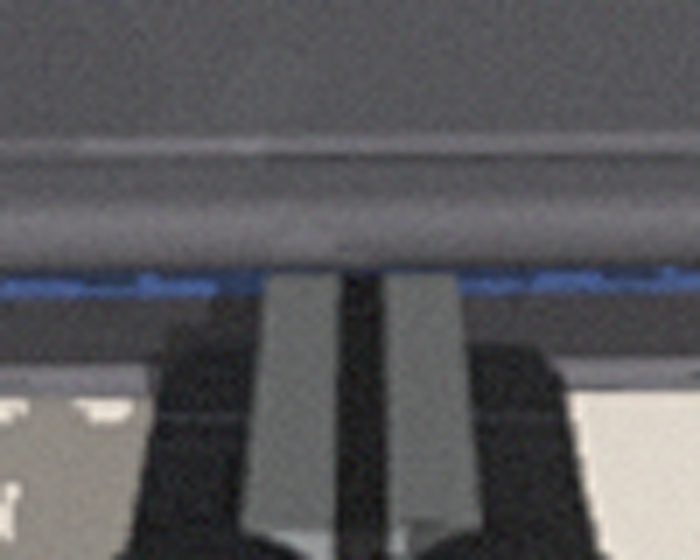

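Run:
```python
from h import *
e=get_image("side")
for z in(.219,.207,.197): print(proj(e,[.2574,.569,z]).round(1))
im=cv2.imread("pics/side0.png")[270:350,350:430]; cv2.imwrite("pics/s0g.png",cv2.resize(im,None,fx=8,fy=8,interpolation=cv2.INTER_CUBIC))
```

```text
[[387.3 324.8]]
[[386.  328.9]]
[[384.9 332.3]]
```

View pics/s0g.png

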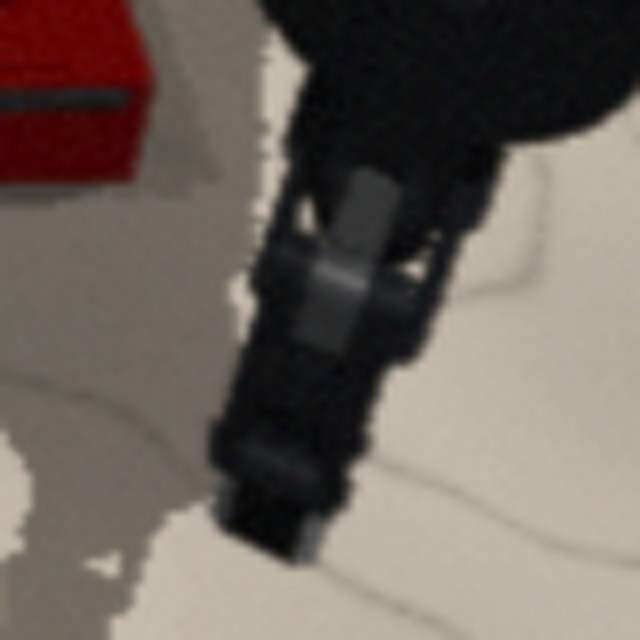

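Run:
```python
from h import *
im=cv2.imread("pics/w1.png")[215:315,205:305]; cv2.imwrite("pics/w1t.png",cv2.resize(im,None,fx=6,fy=6,interpolation=cv2.INTER_CUBIC))
e=get_image("side");w=get_image("wrist");s=get_state()
print(s["eef_pos"],w["T"].round(3).tolist())
def r(d,u,v): 
    r=d["T"][:3,:3]@np.linalg.solve(d["mtx"],[u,v,1.]); return d["T"][:3,3],r/np.linalg.norm(r)
o1,d1=r(e,260.4,208.2);o2,d2=r(w,256.4,229)
A=np.c_[d1,-d2]; t=np.linalg.lstsq(A,o2-o1,rcond=None)[0]; print(o1+t[0]*d1,o2+t[1]*d2)
```

```text
[0.53175662 0.16938266 0.14207285] [[0.993, 0.107, 0.049, 0.521], [0.117, -0.953, -0.281, 0.241], [0.017, 0.285, -0.959, 0.297], [0.0, 0.0, 0.0, 1.0]]
[0.52926169 0.17596959 0.15093532] [0.53143645 0.17617672 0.15099575]
```

View pics/w1t.png

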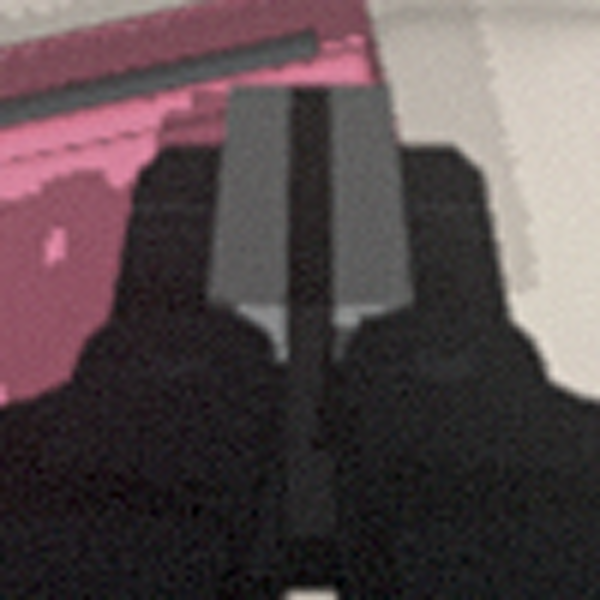

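Run:
```python
from h import *
e=get_image("side");
for z in(.25,.241,.23,.219,.197): print(z,proj(e,[.2574+.018+.0,.569+.039,z]).round(1),proj(e,[.2574+.023,.569+.052,z]).round(1))
w=get_image("wrist");s=get_state()
from scipy.spatial.transform import Rotation as R_
M=R_.from_quat(s["tool_rot"]).as_matrix()
for y in(.0427,.057):
  for x in(0,.007):
    for z in(-.025,-.01,0,.01,.022): print(x,y,z,proj(w,s["eef_pos"]+M@[x,y,z]).round())
im=cv2.imread("pics/wrist0.png")[220:340,60:400]; cv2.imwrite("pics/w0t.png",cv2.resize(im,None,fx=2.3,fy=2.3,interpolation=cv2.INTER_CUBIC))
```

```text
0.25 [[383.5 332.4]] [[381.5 339.2]]
0.241 [[382.4 335.7]] [[380.4 342.4]]
0.23 [[381.2 339.7]] [[379.2 346.4]]
0.219 [[379.9 343.5]] [[377.9 350.3]]
0.197 [[377.5 351.1]] [[375.5 357.8]]
0 0.0427 -0.025 [[346. 257.]]
0 0.0427 -0.01 [[338. 242.]]
0 0.0427 0 [[334. 234.]]
0 0.0427 0.01 [[329. 226.]]
0 0.0427 0.022 [[325. 218.]]
0.007 0.0427 -0.025 [[348. 244.]]
0.007 0.0427 -0.01 [[339. 230.]]
0.007 0.0427 0 [[334. 222.]]
0.007 0.0427 0.01 [[330. 215.]]
0.007 0.0427 0.022 [[326. 207.]]
0 0.057 -0.025 [[377. 257.]]
0 0.057 -0.01 [[366. 242.]]
0 0.057 0 [[360. 234.]]
0 0.057 0.01 [[354. 226.]]
0 0.057 0.022 [[348. 218.]]
0.007 0.057 -0.025 [[379. 244.]]
0.007 0.057 -0.01 [[367. 230.]]
0.007 0.057 0 [[361. 222.]]
0.007 0.057 0.01 [[355. 215.]]
0.007 0.057 0.022 [[349. 207.]]
```

View pics/w0t.png

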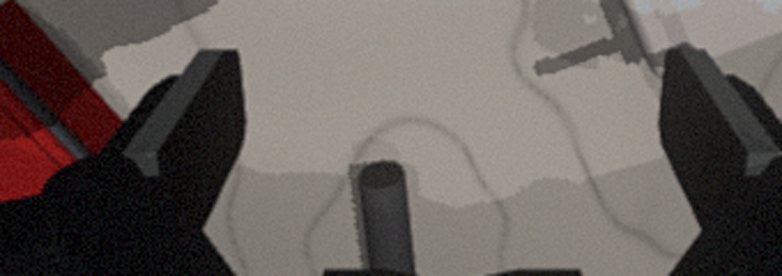

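step_arm --commands '[[[0,0,-0.035,0,0],[0,0,0,0,0],[0,0,0,-0.037,0],[0,0,0,0,0]]]'

```text
time_s: 4.03
eef_pos: [0.5324, 0.1345, 0.1051]
tool_rot: [0.664, 0.747, 0.011, 0.002]
ft_force: [-0.0, -0.2, -0.2]
finger_gap: -0.0002
```

step_arm --commands '[[[0,0,0.015,0,0],[0,0,0.005,0,0],[0,0,0.003,0,0],[0,0,0.003,0,0],[0,0,0.003,0,0]]]'

```text
time_s: 4.65
eef_pos: [0.5336, 0.1618, 0.1082]
tool_rot: [0.665, 0.747, 0.01, 0.004]
ft_force: [0.1, -10.5, -1.1]
finger_gap: 0.0002
```

Run:
```python
from h import *
st()
e=get_image("side"); crop(e,200,160,320,270,6,"s4.png"); w=get_image("wrist"); cv2.imwrite("pics/w4.png",w["image"][:,:,::-1])
q=[.5258,.1608,1.691]
for th in(1.15,1.2): 
  L=c2w(q,[ledge(th,0,-.085),ledge(th,0,.085)]);print(th,proj(w,L).round().tolist())
print(proj(w,c2w(q,[[-.048,-.085,.042],[-.048,.085,.042]])))
```

```text
4.65 [0.5336 0.1618 0.1082] [0.665 0.747 0.01  0.004] [  0.1 -10.5  -1.1] 0.0002 [-0.41  0.51  0.11  1.85 -0.08  0.76 -0.14]
1.15 [[418.0, 235.0], [56.0, 239.0]]
1.2 [[422.0, 228.0], [52.0, 232.0]]
[[350.63290289 251.56951349]
 [136.37708486 254.48596059]]
```

View pics/w4.png

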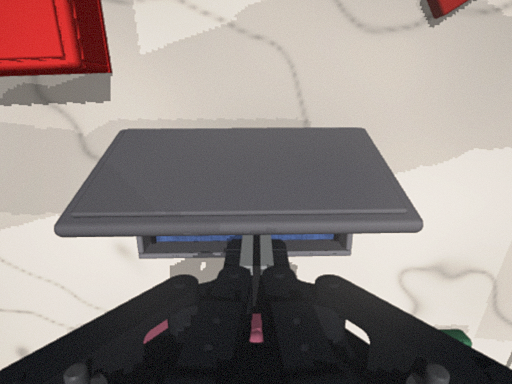

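View pics/s4.png

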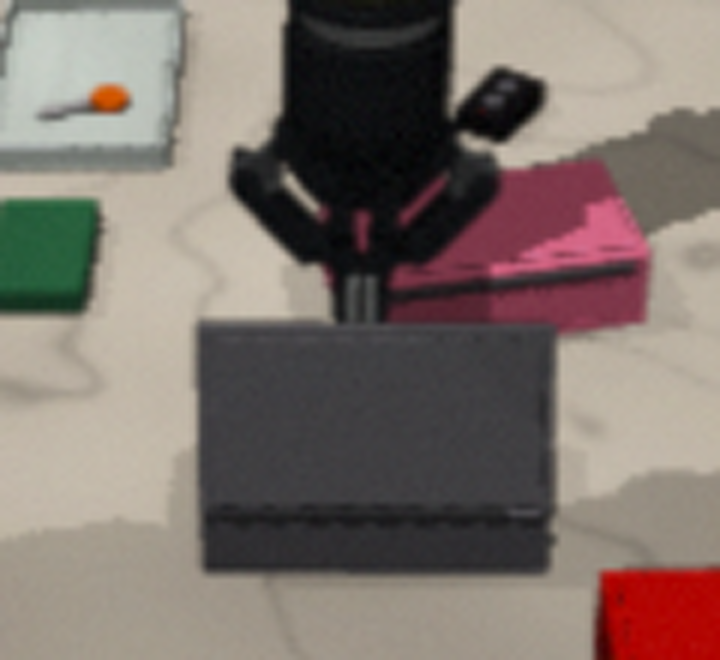

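step_arm --commands '[[[0,0,-0.035,0,0],[0,0,-0.01,0.04,0],[0.0854,-0.005,-0.04,0.04,7],[0.0854,-0.006,-0.04,0,7],[0.0854,-0.006,-0.04,0,7],[0.0854,-0.006,-0.04,0,7],[0.0854,-0.006,-0.04,0,7],[0.0854,-0.006,-0.04,0,7],[0.0854,-0.004,-0.04,0,7],[0.0854,-0.004,-0.03,0,7],[0.0854,0,0,0,0],[0.0854,0,0,0,0]]]'

```text
time_s: 6.25
eef_pos: [0.4914, -0.2017, 0.1954]
tool_rot: [0.22, 0.975, 0.013, 0.004]
ft_force: [0.3, 0.2, 1.6]
finger_gap: 0.085
```

Run:
```python
from h import *
st()
w=get_image("wrist"); cv2.imwrite("pics/w5.png",w["image"][:,:,::-1])
f=np.array([.4845,-.2124,.02]); a=np.radians(63.5);l=np.array([np.cos(a),np.sin(a),0]);n=np.array([-l[1],l[0],0])
print(proj(w,[f+i*.029*l+j*.019*n for i,j in((1,1),(1,-1),(-1,-1),(-1,1))]).round())
```

```text
6.25 [ 0.4914 -0.2017  0.1954] [0.22  0.975 0.013 0.004] [0.3 0.2 1.6] 0.085 [ 0.42  0.38 -0.08  1.79  0.    0.97  1.47]
[[268. 144.]
 [267. 178.]
 [214. 178.]
 [213. 143.]]
```

View pics/w5.png

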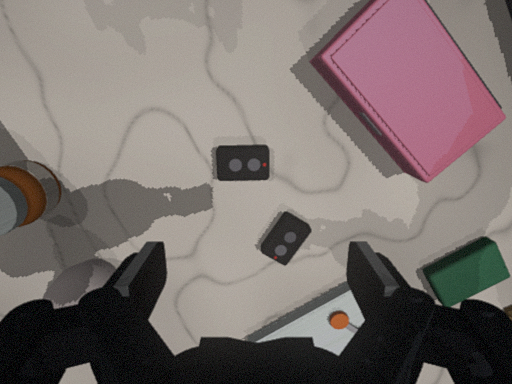

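Run:
```python
from h import *
w=get_image("wrist");s=get_state(); crop(w,195,125,325,275,5,"w5c.png")
P=[(217,146),(269,145),(269,180),(218,181)]
W=np.array([ray(w,*p,.02) for p in P]);print(W.round(4),W.mean(0)); v=W[1]-W[0]+W[2]-W[3];print(np.degrees(np.arctan2(v[1],v[0])),np.linalg.norm(v)/2)
from scipy.spatial.transform import Rotation as R_
M=R_.from_quat(s["tool_rot"]).as_matrix();print(M.round(3), np.degrees(np.arctan2(M[1,1],M[0,1])))
```

```text
[[ 0.4589 -0.2277  0.02  ]
 [ 0.482  -0.1773  0.02  ]
 [ 0.5174 -0.1936  0.02  ]
 [ 0.4938 -0.2447  0.02  ]] [ 0.48804455 -0.21082137  0.02      ]
65.33191764124798 0.05588208761498452
[[-0.903  0.429  0.014]
 [ 0.429  0.903  0.024]
 [-0.002  0.027 -1.   ]] 64.59424988628385
```

View pics/w5c.png

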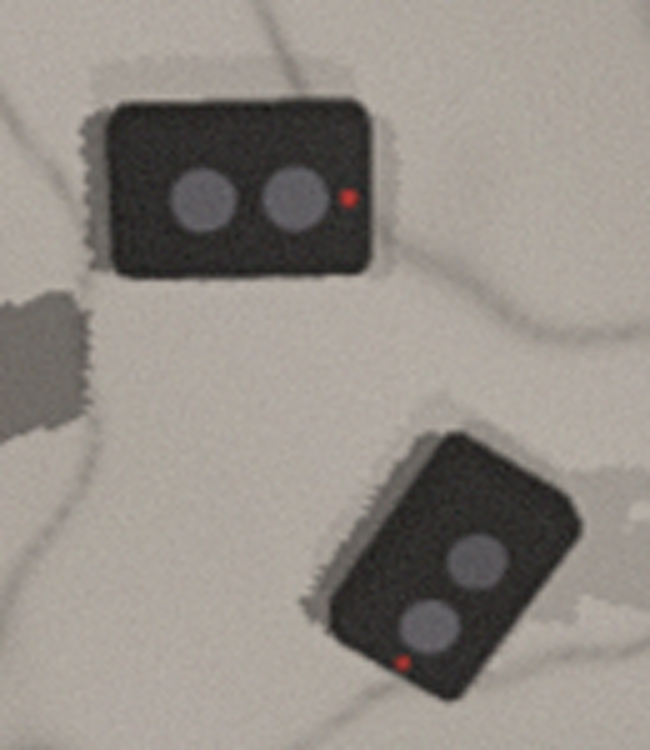

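step_arm --commands '[[[0.0854,0.0035,-0.013,-0.05,0],[0.0854,0,0,-0.05,0],[0.0854,0,0,-0.05,0],[0.0854,0,0,0,0]]]'

```text
time_s: 6.85
eef_pos: [0.4982, -0.21, 0.0441]
tool_rot: [0.217, 0.976, 0.013, 0.007]
ft_force: [-0.3, 0.1, 1.5]
finger_gap: 0.0856
```

Run:
```python
from h import *
st()
w=get_image("wrist"); cv2.imwrite("pics/w6.png",w["image"][:,:,::-1])
e=get_image("side"); crop(e,230,100,340,200,6,"s6.png")
```

```text
6.85 [ 0.4982 -0.21    0.0441] [0.217 0.976 0.013 0.007] [-0.3  0.1  1.5] 0.0856 [ 0.42  0.58 -0.07  1.95  0.02  0.6   1.48]
```

View pics/w6.png

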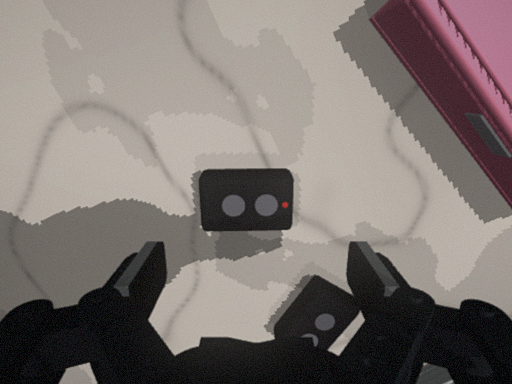

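View pics/s6.png

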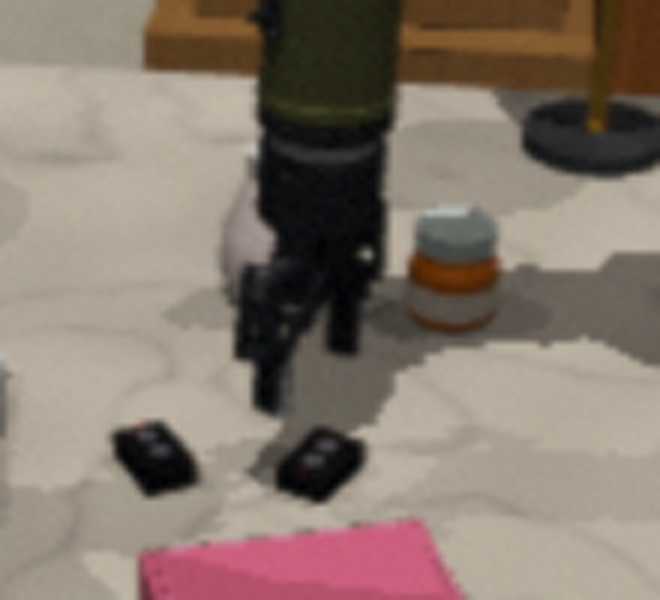

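Run:
```python
from h import *
w=get_image("wrist");s=get_state()
from scipy.spatial.transform import Rotation as R_
M=R_.from_quat(s["tool_rot"]).as_matrix()
P=[(200,169),(293,168),(293,230),(201,231)]
W=np.array([ray(w,*p,.02) for p in P]);print(W.round(4),W.mean(0)); v=W[1]-W[0]+W[2]-W[3];print(np.degrees(np.arctan2(v[1],v[0])),np.linalg.norm(v)/2)
print("fob in tool",M.T@(W.mean(0)-s["eef_pos"]), np.degrees(np.arctan2(M[1,1],M[0,1])))
```

```text
[[ 0.4603 -0.229   0.02  ]
 [ 0.4838 -0.1784  0.02  ]
 [ 0.5217 -0.1944  0.02  ]
 [ 0.4966 -0.2478  0.02  ]] [ 0.49061145 -0.21239093  0.02      ]
64.92676016012526 0.05739514407207033
fob in tool [ 0.01022177 -0.00589313  0.02824075] 64.88045780168079
```

step_arm --commands '[[[0.0854,-0.005,-0.004,-0.025,0],[0.0854,0,0,-0.015,0],[0.0854,0,0,0,0]]]'

```text
time_s: 7.38
eef_pos: [0.5013, -0.2172, 0.0141]
tool_rot: [0.217, 0.976, 0.012, 0.017]
ft_force: [-0.5, -0.1, 0.4]
finger_gap: 0.0853
```

Run:
```python
from h import *
st()
w=get_image("wrist"); cv2.imwrite("pics/w7.png",w["image"][:,:,::-1])
e=get_image("side"); crop(e,230,100,340,200,6,"s7.png")
```

```text
7.375 [ 0.5013 -0.2172  0.0141] [0.217 0.976 0.012 0.017] [-0.5 -0.1  0.4] 0.0853 [ 0.43  0.63 -0.07  1.98  0.02  0.51  1.49]
```

View pics/w7.png

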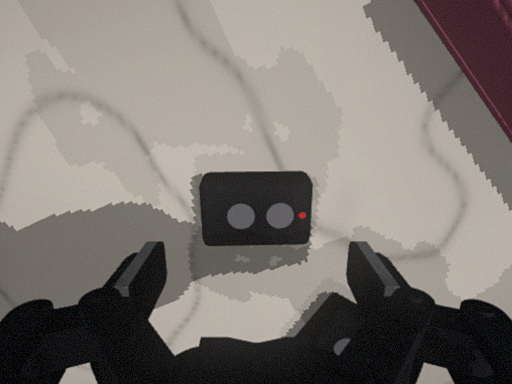

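View pics/s7.png

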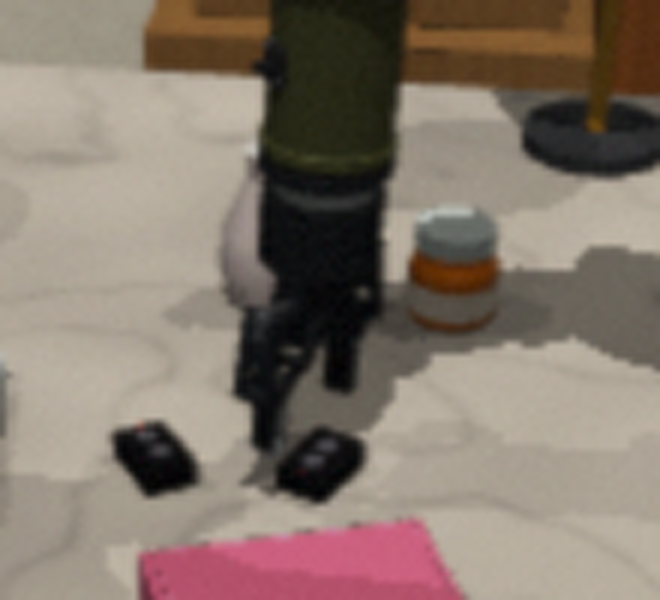

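```bash
cat >> h.py <<'E'
from scipy.spatial.transform import Rotation as R_
def fobrel(f=(.489,-.2118,.010),want=.008):
    s=get_state(); M=R_.from_quat(s["tool_rot"]).as_matrix(); r=M.T@(np.array(f)-s["eef_pos"])
    print("fob in tool",r.round(4),"shift",(M@[r[0]-want,r[1],0]).round(4),"toolz",M[:,2].round(3),"jaw",np.degrees(np.arctan2(M[1,1],M[0,1])).round(1))
E
python3 - <<'E'
from h import *
fobrel()
w=get_image("wrist")
P=[(200,174),(312,174)]
W=[ray(w,*p,.02) for p in P];print(W)
f=np.array([.489,-.2118,.02]); a=np.radians(65);l=np.array([np.cos(a),np.sin(a),0]);n=np.array([-l[1],l[0],0])
print(proj(w,[f+i*.029*l+j*.019*n for i,j in((1,1),(1,-1),(-1,-1),(-1,1))]).round())
E
```

```text
fob in tool [ 0.014  -0.0004  0.0042] shift [-0.0056  0.0022 -0.0002] toolz [ 0.04   0.015 -0.999] jaw 64.9
[array([ 0.45741444, -0.22771374,  0.02      ]), array([ 0.48121824, -0.1779936 ,  0.02      ])]
[[315. 178.]
 [311. 246.]
 [202. 248.]
 [198. 180.]]
```

step_arm --commands '[[[0.0854,-0.0075,0.003,0,0],[0.0854,-0.001,0,-0.008,0],[0.0854,-0.001,0,-0.006,0],[0.0854,0,0,0,0]]]'

```text
time_s: 8.02
eef_pos: [0.4917, -0.2142, 0.0007]
tool_rot: [0.217, 0.976, 0.011, 0.018]
ft_force: [-0.5, -0.2, -0.3]
finger_gap: 0.0854
```

Run:
```python
from h import *
st();fobrel((.4872,-.211,.01))
w=get_image("wrist"); crop(w,130,150,400,350,3,"w8.png")
e=get_image("side"); crop(e,240,140,320,200,9,"s8.png")
```

```text
8.025 [ 0.4917 -0.2142  0.0007] [0.217 0.976 0.011 0.018] [-0.5 -0.2 -0.3] 0.0854 [ 0.43  0.64 -0.07  2.01  0.03  0.46  1.49]
fob in tool [ 0.0052  0.0013 -0.0094] shift [ 0.0031 -0.0001  0.0001] toolz [ 0.041  0.014 -0.999] jaw 64.9
```

View pics/w8.png

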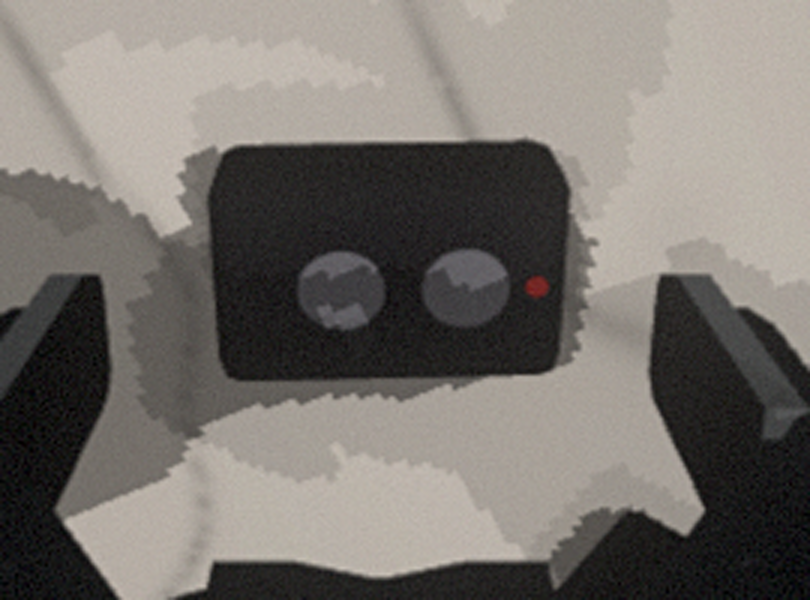

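View pics/s8.png

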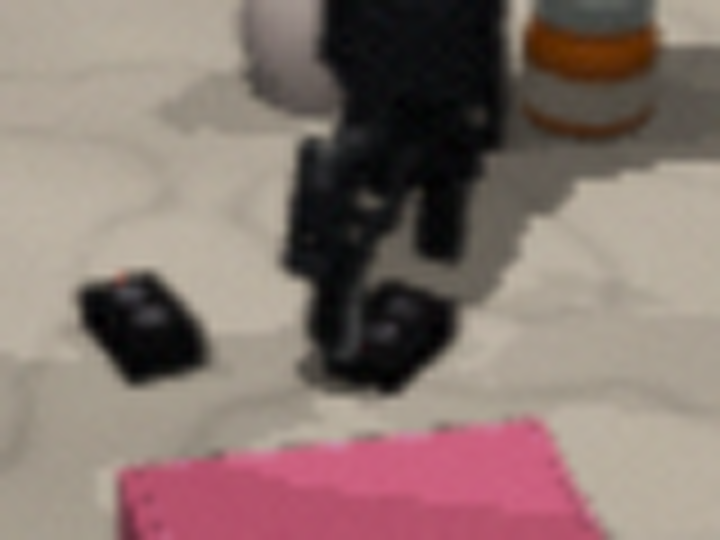

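step_arm --commands '[[[0.0854,0.002,0,-0.005,0],[0.0854,0,0,-0.004,0],[0.0854,0,0,0,0]]]'

```text
time_s: 8.5
eef_pos: [0.4947, -0.2144, -0.0086]
tool_rot: [0.217, 0.976, 0.011, 0.019]
ft_force: [-0.3, 0.8, 0.1]
finger_gap: 0.0853
```

Run:
```python
from h import *
st();fobrel((.4872,-.211,.01))
w=get_image("wrist"); crop(w,130,150,400,350,3,"w9.png")
e=get_image("side"); crop(e,240,140,320,200,9,"s9.png")
```

```text
8.5 [ 0.4947 -0.2144 -0.0086] [0.217 0.976 0.011 0.019] [-0.3  0.8  0.1] 0.0853 [ 0.43  0.66 -0.07  2.01  0.03  0.44  1.48]
fob in tool [ 0.0076  0.0005 -0.0188] shift [0.0006 0.0003 0.    ] toolz [ 0.042  0.014 -0.999] jaw 64.9
```

View pics/s9.png

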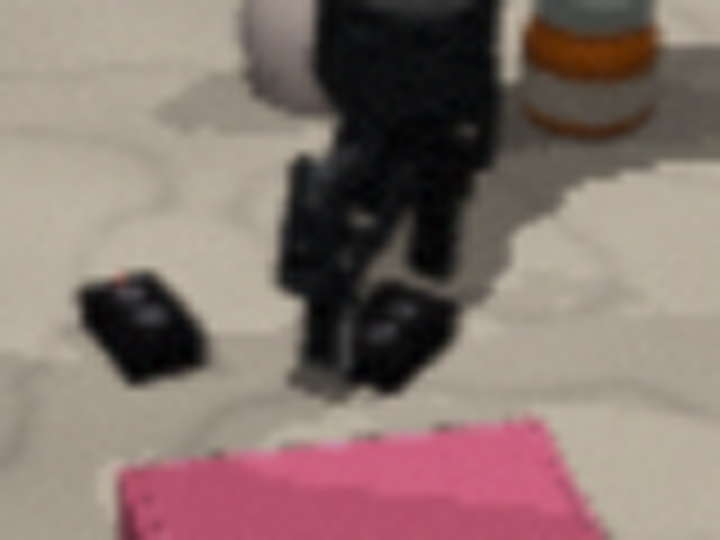

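step_arm --commands '[[[0.045,0,0,0,0],[0.045,0,0,0,0],[0.045,0,0,0,0],[0.045,0,0,0,0],[0.045,0,0,0,0],[0.045,0,0,0,0]]]' --grip_force 40

```text
time_s: 9.35
eef_pos: [0.4948, -0.2146, -0.0076]
tool_rot: [0.217, 0.976, 0.011, 0.019]
ft_force: [0.2, 0.4, -0.7]
finger_gap: 0.0569
```

Run:
```python
from h import *
st()
w=get_image("wrist"); crop(w,130,150,400,350,3,"w10.png")
```

```text
9.35 [ 0.4948 -0.2146 -0.0076] [0.217 0.976 0.011 0.019] [ 0.2  0.4 -0.7] 0.0569 [ 0.43  0.65 -0.07  2.01  0.03  0.44  1.48]
```

View pics/w10.png

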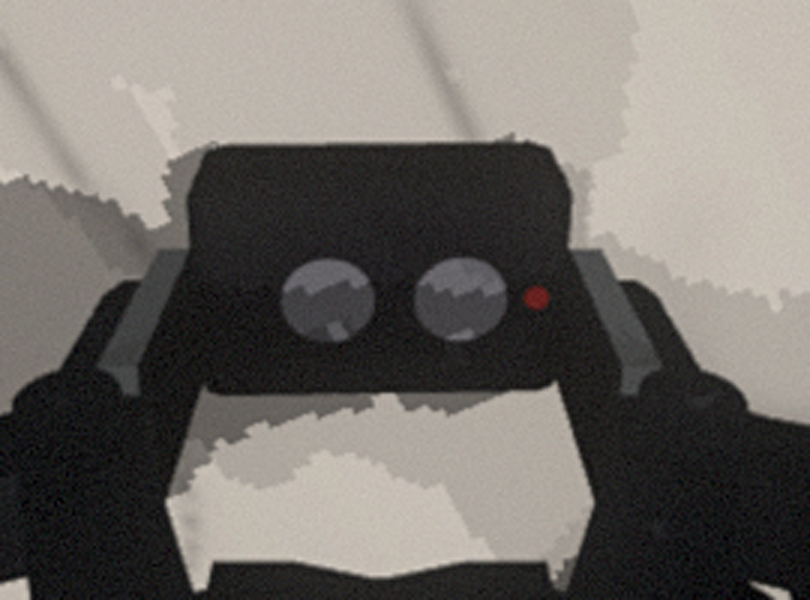

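step_arm --commands '[[[0.045,0,0,0.03,0],[0.045,0,0,0.05,0],[0.045,0,0,0.05,0],[0.045,0,0,0.03,0],[0.045,0.004,0.04,0.01,-7],[0.045,0.004,0.04,0,-7],[0.045,0.004,0.04,0,-7],[0.045,0.004,0.04,0,-7],[0.045,0.004,0.04,0,-7],[0.045,0.004,0.04,0,-7],[0.045,0.004,0.04,0,-7],[0.045,0.003,0.035,0,-7],[0.045,0,0.0,0,0],[0.045,0,0,0,0]]]'

```text
time_s: 11.15
eef_pos: [0.5231, 0.1097, 0.1675]
tool_rot: [0.663, 0.748, 0.001, 0.023]
ft_force: [0.0, -0.6, -1.2]
finger_gap: 0.0568
```

```bash
cat >> h.py <<'E'
Q=[.5258,.1608,1.691]
def incase():
    s=get_state(); p=s["eef_pos"]; M=R_.from_quat(s["tool_rot"]).as_matrix()
    c=Rz(-Q[2])@(p-[Q[0],Q[1],0]); print("tcp in case",c.round(4),"jaw rel case y",round((np.degrees(np.arctan2(M[1,1],M[0,1]))-np.degrees(Q[2])+90)%180,1),"toolz",M[:,2].round(3))
E
python3 - <<'E'
from h import *
st();incase()
w=get_image("wrist"); cv2.imwrite("pics/w11.png",w["image"][:,:,::-1])
e=get_image("side"); crop(e,190,130,340,260,5,"s11.png")
E
```

```text
11.15 [0.5231 0.1097 0.1675] [0.663 0.748 0.001 0.023] [ 0.  -0.6 -1.2] 0.0568 [-0.39  0.41  0.17  1.85 -0.04  0.87 -0.1 ]
tcp in case [-0.0504  0.0088  0.1675] jaw rel case y 0.1 toolz [ 0.035 -0.029 -0.999]
```

View pics/w11.png

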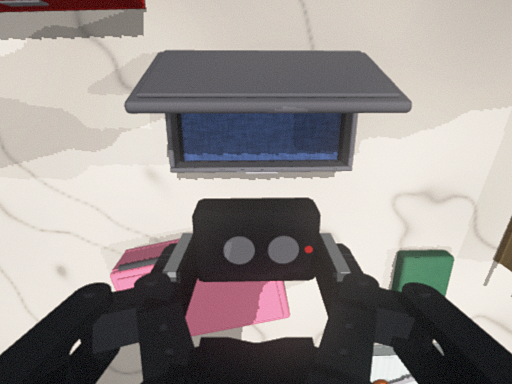

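View pics/s11.png

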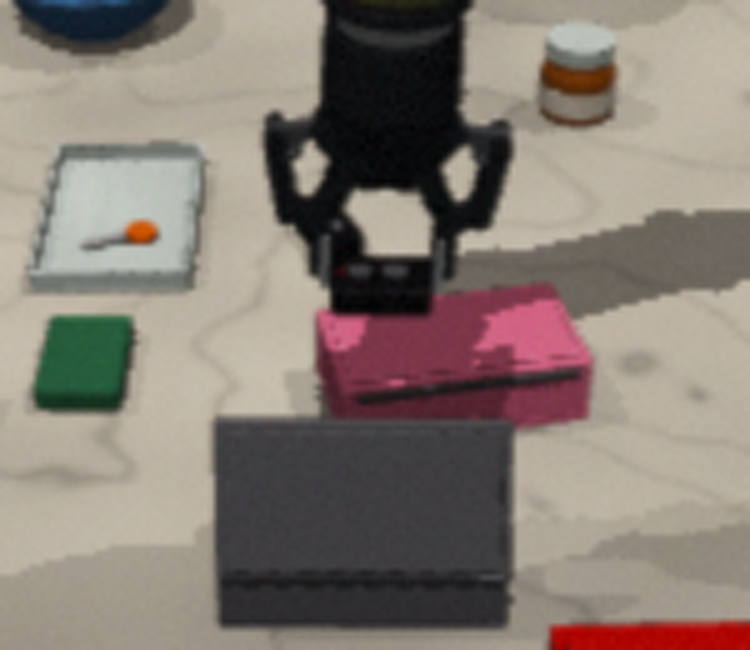

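step_arm --commands '[[[0.045,0.006,0.018,-0.02,0],[0.045,0,0,-0.02,0],[0.045,0,0,-0.02,0],[0.045,0,0,-0.015,0],[0.045,0,0,0,0]]]'

```text
time_s: 11.88
eef_pos: [0.5297, 0.1288, 0.0856]
tool_rot: [0.664, 0.747, 0.001, 0.022]
ft_force: [-0.2, 0.5, -0.8]
finger_gap: 0.0566
```

Run:
```python
from h import *
st();incase()
w=get_image("wrist"); cv2.imwrite("pics/w12.png",w["image"][:,:,::-1])
```

```text
11.875 [0.5297 0.1288 0.0856] [0.664 0.747 0.001 0.022] [-0.2  0.5 -0.8] 0.0566 [-0.41  0.52  0.15  1.92 -0.06  0.68 -0.12]
tcp in case [-0.0323 -0.      0.0856] jaw rel case y 179.9 toolz [ 0.034 -0.027 -0.999]
```

View pics/w12.png

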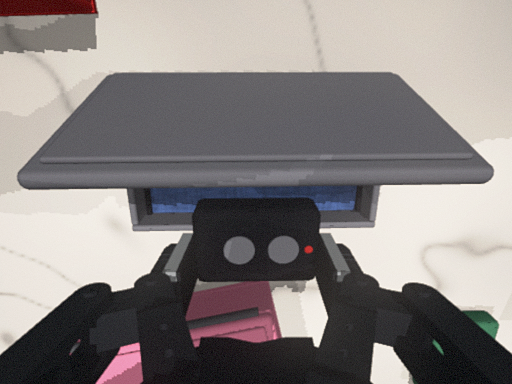

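Run:
```python
from h import *
w=get_image("wrist");s=get_state();M=R_.from_quat(s["tool_rot"]).as_matrix()
for off in(.004,.006,.008,.010,.012):
    print(off,proj(w,[s["eef_pos"]+M@[off+i*.019,j*.029,k] for i,j,k in((-1,-1,-.0284),(1,-1,-.0284),(-1,1,-.0284),(1,-1,-.0084))]).round().tolist())
```

```text
0.004 [[194.0, 290.0], [189.0, 215.0], [318.0, 290.0], [197.0, 200.0]]
0.006 [[194.0, 287.0], [189.0, 211.0], [318.0, 287.0], [197.0, 196.0]]
0.008 [[194.0, 283.0], [188.0, 207.0], [318.0, 283.0], [197.0, 192.0]]
0.01 [[193.0, 279.0], [188.0, 202.0], [318.0, 279.0], [197.0, 188.0]]
0.012 [[193.0, 276.0], [188.0, 198.0], [319.0, 276.0], [197.0, 184.0]]
```

step_arm --commands '[[[0.045,0,0.003,-0.015,0],[0.045,0,0,-0.015,0],[0.045,0,0,-0.006,0],[0.045,0,0,0,0]]]'

```text
time_s: 12.48
eef_pos: [0.5311, 0.1325, 0.0492]
tool_rot: [0.664, 0.747, 0.003, 0.023]
ft_force: [0.4, 0.3, -0.3]
finger_gap: 0.0565
```

Run:
```python
from h import *
st();incase()
w=get_image("wrist"); cv2.imwrite("pics/w13.png",w["image"][:,:,::-1])
e=get_image("side"); crop(e,190,130,340,260,5,"s13.png")
```

```text
12.475 [0.5311 0.1325 0.0492] [0.664 0.747 0.003 0.023] [ 0.4  0.3 -0.3] 0.0565 [-0.4   0.58  0.14  1.95 -0.07  0.59 -0.12]
tcp in case [-0.0288 -0.0019  0.0492] jaw rel case y 179.9 toolz [ 0.037 -0.026 -0.999]
```

View pics/w13.png

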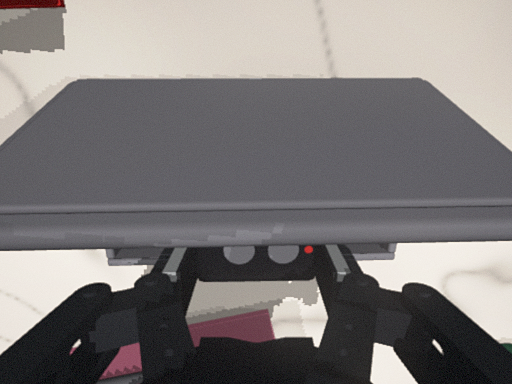

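View pics/s13.png

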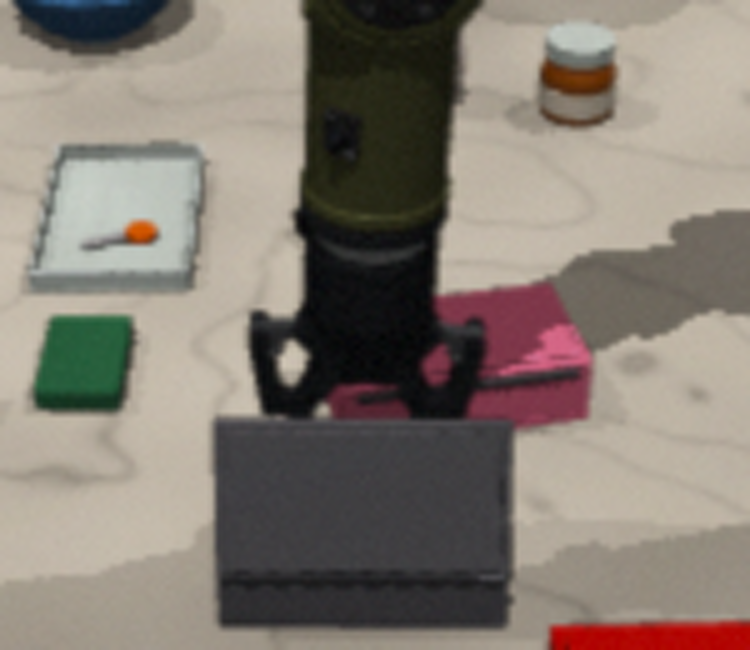

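step_arm --commands '[[[0.045,0,0,-0.006,0],[0.045,0,0,-0.005,0],[0.045,0,0,-0.003,0],[0.045,0,0,0,0]]]'

```text
time_s: 13.08
eef_pos: [0.532, 0.1326, 0.0356]
tool_rot: [0.664, 0.747, 0.004, 0.023]
ft_force: [0.7, -0.5, -1.4]
finger_gap: 0.0571
```

step_arm --commands '[[[0.045,0,0,-0.003,0],[0.045,0,0,-0.002,0]]]'

```text
time_s: 13.32
eef_pos: [0.5322, 0.1326, 0.0305]
tool_rot: [0.664, 0.747, 0.004, 0.023]
ft_force: [0.2, -0.5, -0.2]
finger_gap: 0.0567
```

step_arm --commands '[[[0.045,0,0,-0.003,0],[0.045,0,0,-0.0,0]]]'

```text
time_s: 13.58
eef_pos: [0.5322, 0.1326, 0.0272]
tool_rot: [0.664, 0.747, 0.004, 0.023]
ft_force: [0.1, 0.1, -0.9]
finger_gap: 0.0568
```

step_arm --commands '[[[0.045,0,0,-0.003,0],[0.045,0,0,-0.0,0]]]'

```text
time_s: 13.82
eef_pos: [0.5322, 0.1326, 0.024]
tool_rot: [0.664, 0.747, 0.004, 0.023]
ft_force: [0.3, 0.6, -0.3]
finger_gap: 0.0568
```

step_arm --commands '[[[0.045,0,0,-0.003,0],[0.045,0,0,-0.0,0]]]'

```text
time_s: 14.08
eef_pos: [0.5322, 0.1326, 0.0208]
tool_rot: [0.664, 0.747, 0.004, 0.023]
ft_force: [0.5, -0.0, -0.4]
finger_gap: 0.0569
```

step_arm --commands '[[[0.045,0,0,-0.002,0],[0.045,0,0,-0.0,0]]]'

```text
time_s: 14.32
eef_pos: [0.5324, 0.1327, 0.0189]
tool_rot: [0.664, 0.747, 0.004, 0.024]
ft_force: [0.5, 0.5, -1.1]
finger_gap: 0.0571
```

step_arm --commands '[[[0.045,0,0,-0.002,0],[0.045,0,0,-0.0,0]]]'

```text
time_s: 14.58
eef_pos: [0.5325, 0.1327, 0.0171]
tool_rot: [0.664, 0.747, 0.004, 0.024]
ft_force: [-0.2, -0.2, -1.2]
finger_gap: 0.0571
```

step_arm --commands '[[[0.045,0,0,-0.002,0],[0.045,0,0,-0.0,0]]]'

```text
time_s: 14.82
eef_pos: [0.5325, 0.1327, 0.015]
tool_rot: [0.664, 0.747, 0.004, 0.024]
ft_force: [-0.4, -0.2, -0.6]
finger_gap: 0.057
```

Run:
```python
from h import *
st();incase()
w=get_image("wrist"); crop(w,80,220,430,320,2.2,"w14.png")
t=get_image("top"); crop(t,165,150,245,240,6,"t14.png")
```

```text
14.825 [0.5325 0.1327 0.015 ] [0.664 0.747 0.004 0.024] [-0.4 -0.2 -0.6] 0.057 [-0.39  0.63  0.12  1.97 -0.08  0.51 -0.11]
tcp in case [-0.0287 -0.0033  0.015 ] jaw rel case y 179.8 toolz [ 0.041 -0.025 -0.999]
```

View pics/w14.png

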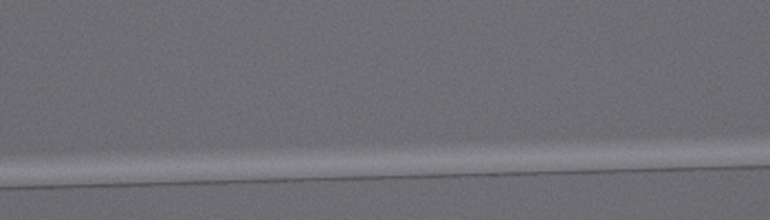

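View pics/t14.png

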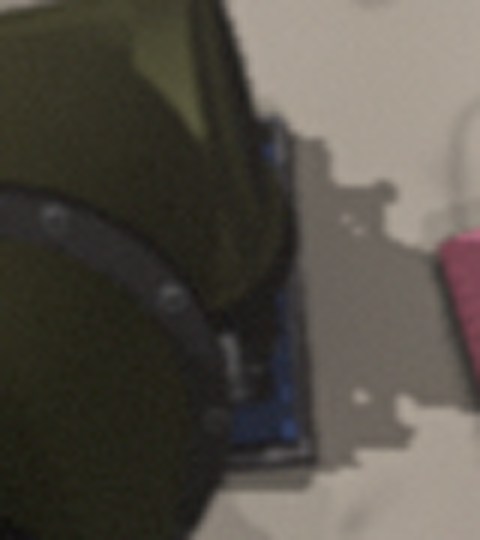

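step_arm --commands '[[[0.045,0,0,-0.002,0],[0.045,0,0,-0.0,0]]]'

```text
time_s: 15.18
eef_pos: [0.5325, 0.1327, 0.013]
tool_rot: [0.664, 0.747, 0.004, 0.024]
ft_force: [0.1, 0.1, -0.4]
finger_gap: 0.0566
```

step_arm --commands '[[[0.045,0,0,-0.002,0],[0.045,0,0,-0.0,0]]]'

```text
time_s: 15.42
eef_pos: [0.5326, 0.1327, 0.0109]
tool_rot: [0.664, 0.747, 0.004, 0.024]
ft_force: [-0.0, 0.3, -0.1]
finger_gap: 0.057
```

step_arm --commands '[[[0.045,0,0,-0.002,0],[0.045,0,0,-0.0,0]]]'

```text
time_s: 15.68
eef_pos: [0.5326, 0.1327, 0.0087]
tool_rot: [0.664, 0.747, 0.004, 0.024]
ft_force: [0.5, -0.5, 0.2]
finger_gap: 0.0568
```

Run:
```python
from h import *
t=get_image("top"); s=get_state();M=R_.from_quat(s["tool_rot"]).as_matrix()
im=cv2.resize(t["image"][150:240,180:240,::-1],None,fx=9,fy=9,interpolation=cv2.INTER_CUBIC)
im=cv2.convertScaleAbs(im,alpha=1.8)
f=lambda p:[((proj(t,x)[0]-[180,150])*9).round().tolist() for x in p]
pts=[s["eef_pos"]+M@[.0075+i*.019,j*.029,-.0284] for i,j in((-1,-1),(-1,1),(1,1),(1,-1))]
print("fob top corners",f(pts))
print("rim inner",f(c2w(Q,[[-.043,-.08,.042],[-.043,.08,.042]])),"outer",f(c2w(Q,[[-.048,-.085,.042],[-.048,.085,.042]])))
for z in(.015,.025,.035): print("cradle front edge z",z,f(c2w(Q,[[-.04,-.077,z],[-.04,.077,z]])))
cv2.imwrite("pics/t15.png",im)
```

```text
fob top corners [[280.0, 504.0], [266.0, 326.0], [149.0, 338.0], [162.0, 515.0]]
rim inner [[265.0, 177.0], [303.0, 666.0]] outer [[279.0, 161.0], [320.0, 680.0]]
cradle front edge z 0.015 [[265.0, 207.0], [301.0, 666.0]]
cradle front edge z 0.025 [[262.0, 199.0], [298.0, 663.0]]
cradle front edge z 0.035 [[259.0, 192.0], [295.0, 660.0]]
```

View pics/t15.png

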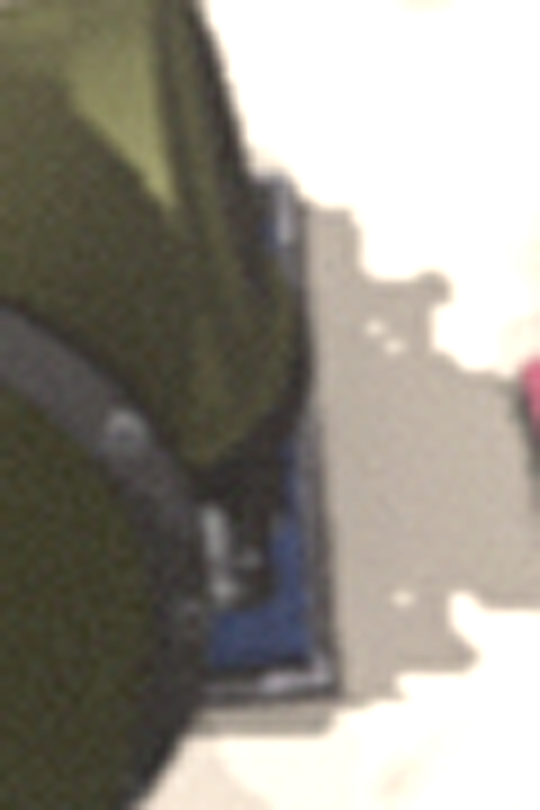

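step_arm --commands '[[[0.045,0,0,-0.002,0]]]'

```text
time_s: 15.85
eef_pos: [0.5326, 0.1327, 0.0068]
tool_rot: [0.664, 0.747, 0.004, 0.024]
ft_force: [-1.0, 0.5, 5.0]
finger_gap: 0.0568
```

step_arm --commands '[[[0.045,0,0,-0.002,0]]]'

```text
time_s: 15.98
eef_pos: [0.5326, 0.1327, 0.0048]
tool_rot: [0.664, 0.747, 0.004, 0.024]
ft_force: [-0.4, -0.1, 4.6]
finger_gap: 0.0571
```

step_arm --commands '[[[0.045,0,0,-0.002,0]]]'

```text
time_s: 16.1
eef_pos: [0.5326, 0.1326, 0.0032]
tool_rot: [0.664, 0.747, 0.004, 0.024]
ft_force: [-6.0, -0.9, 29.5]
finger_gap: 0.0569
```

step_arm --commands '[[[0.045,0,0,0.0005,0]]]'

```text
time_s: 16.23
eef_pos: [0.5326, 0.1326, 0.0038]
tool_rot: [0.664, 0.747, 0.005, 0.024]
ft_force: [-0.2, 0.0, -0.9]
finger_gap: 0.0571
```

step_arm --commands '[[[0.0854,0,0,0,0],[0.0854,0,0,0,0],[0.0854,0,0,0,0],[0.0854,0,0,0,0],[0.0854,0,0,0,0]]]'

```text
time_s: 16.85
eef_pos: [0.5325, 0.1326, 0.0028]
tool_rot: [0.664, 0.747, 0.004, 0.024]
ft_force: [0.4, 0.1, 0.5]
finger_gap: 0.0853
```

step_arm --commands '[[[0.0854,0,0,0.015,0],[0.0854,0,-0.001,0.025,0],[0.0854,0,-0.001,0.025,0],[0.0854,0,-0.001,0.03,0],[0.0854,0,-0.02,0.03,0],[0.0854,0,-0.02,0.02,0],[0,0,-0.01,0,0],[0,0,0,0,0]]]'

```text
time_s: 17.85
eef_pos: [0.5321, 0.0785, 0.1585]
tool_rot: [0.664, 0.747, 0.006, 0.025]
ft_force: [-0.2, -0.0, 0.2]
finger_gap: 0.0516
```

Run:
```python
from h import *
st();incase()
w=get_image("wrist"); cv2.imwrite("pics/w16.png",w["image"][:,:,::-1]); crop(w,110,70,430,220,2.4,"w16c.png")
```

```text
17.85 [0.5321 0.0785 0.1585] [0.664 0.747 0.006 0.025] [-0.2 -0.   0.2] 0.0516 [-0.33  0.41  0.16  1.86 -0.04  0.83 -0.03]
tcp in case [-0.0825  0.0036  0.1585] jaw rel case y 179.9 toolz [ 0.045 -0.024 -0.999]
```

View pics/w16.png

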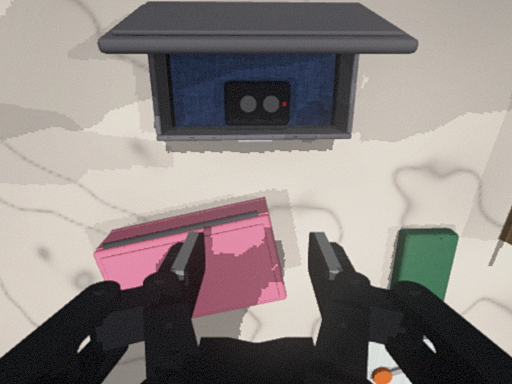

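View pics/w16c.png

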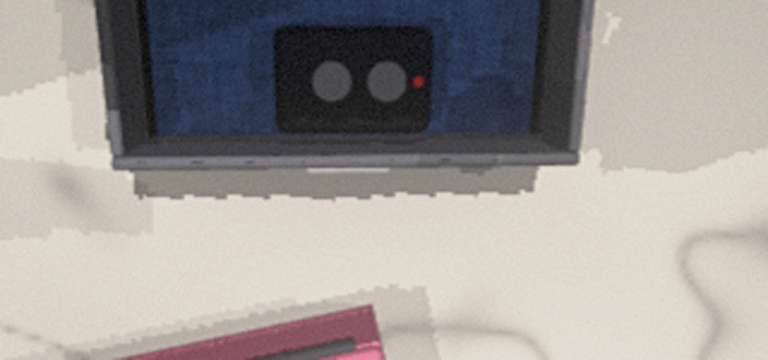

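step_arm --commands '[[[0,0,0.025,0,0],[0,0,0.025,0,0],[0,0,0,0,0]]]'

```text
time_s: 18.27
eef_pos: [0.5305, 0.1324, 0.1557]
tool_rot: [0.663, 0.748, 0.005, 0.023]
ft_force: [-0.5, -0.4, -0.6]
finger_gap: -0.0001
```

step_arm --commands '[[[0,0,0,-0.03,0],[0,0,0,-0.03,0],[0,0,-0.001,-0.03,0],[0,0,0,-0.015,0],[0,0,0,-0.004,0],[0,0,0,0,0]]]'

```text
time_s: 19.02
eef_pos: [0.5287, 0.1286, 0.0409]
tool_rot: [0.663, 0.748, 0.002, 0.022]
ft_force: [0.6, 0.2, 0.4]
finger_gap: -0.0001
```

step_arm --commands '[[[0,0.001,0.004,0,0],[0,0,0,-0.005,0],[0,0,0,-0.004,0],[0,0,0,-0.002,0]]]'

```text
time_s: 19.52
eef_pos: [0.531, 0.1333, 0.0312]
tool_rot: [0.663, 0.748, 0.003, 0.023]
ft_force: [0.5, -0.9, 0.1]
finger_gap: -0.0
```

step_arm --commands '[[[0,0,0,-0.002,0],[0,0,0,-0.002,0]]]'

```text
time_s: 19.77
eef_pos: [0.531, 0.1333, 0.0269]
tool_rot: [0.663, 0.748, 0.003, 0.023]
ft_force: [0.3, -0.6, -0.3]
finger_gap: 0.0004
```

step_arm --commands '[[[0,0,0,-0.0015,0]]]'

```text
time_s: 19.9
eef_pos: [0.531, 0.1332, 0.0253]
tool_rot: [0.663, 0.748, 0.003, 0.023]
ft_force: [-0.8, 0.2, 0.4]
finger_gap: -0.0003
```

step_arm --commands '[[[0,0,0,-0.0015,0]]]'

```text
time_s: 20.02
eef_pos: [0.531, 0.1332, 0.0237]
tool_rot: [0.663, 0.748, 0.003, 0.023]
ft_force: [0.3, 0.8, 0.5]
finger_gap: 0.0001
```

step_arm --commands '[[[0,0,0,-0.0015,0]]]'

```text
time_s: 20.15
eef_pos: [0.531, 0.1332, 0.0221]
tool_rot: [0.663, 0.748, 0.003, 0.023]
ft_force: [-0.8, -0.9, 1.0]
finger_gap: -0.0003
```

step_arm --commands '[[[0,0,0,-0.001,0]]]'

```text
time_s: 20.27
eef_pos: [0.531, 0.1332, 0.0209]
tool_rot: [0.663, 0.748, 0.003, 0.023]
ft_force: [1.2, -0.2, 0.0]
finger_gap: 0.0001
```

step_arm --commands '[[[0,0,0,-0.001,0]]]'

```text
time_s: 20.4
eef_pos: [0.5311, 0.1332, 0.0202]
tool_rot: [0.663, 0.748, 0.003, 0.023]
ft_force: [-1.4, -0.7, 12.2]
finger_gap: -0.0
```

step_arm --commands '[[[0,0,0,0.015,0],[0,0,-0.002,0.03,0],[0,0,-0.002,0.04,0],[0,0,-0.002,0.05,0],[0,0,0,0.04,0],[0,-0.002,0.03,0.01,0],[0,-0.002,0.04,0,0],[0,-0.002,0.04,0,0],[0,-0.002,0.03,0,0],[0,0,0,0,0]]]'

```text
time_s: 21.65
eef_pos: [0.5217, 0.2694, 0.2215]
tool_rot: [0.664, 0.747, 0.007, 0.025]
ft_force: [-0.0, -1.6, -0.1]
finger_gap: -0.0004
```

Run:
```python
from h import *
st();incase()
t=get_image("top"); crop(t,150,140,250,240,6,"t17.png")
e=get_image("side"); crop(e,190,130,340,260,5,"s17.png")
```

```text
21.65 [0.5217 0.2694 0.2215] [0.664 0.747 0.007 0.025] [-0.  -1.6 -0.1] -0.0004 [-0.64  0.43  0.14  1.64 -0.02  1.05 -0.38]
tcp in case [ 0.1083 -0.009   0.2215] jaw rel case y 179.9 toolz [ 0.047 -0.022 -0.999]
```

View pics/s17.png

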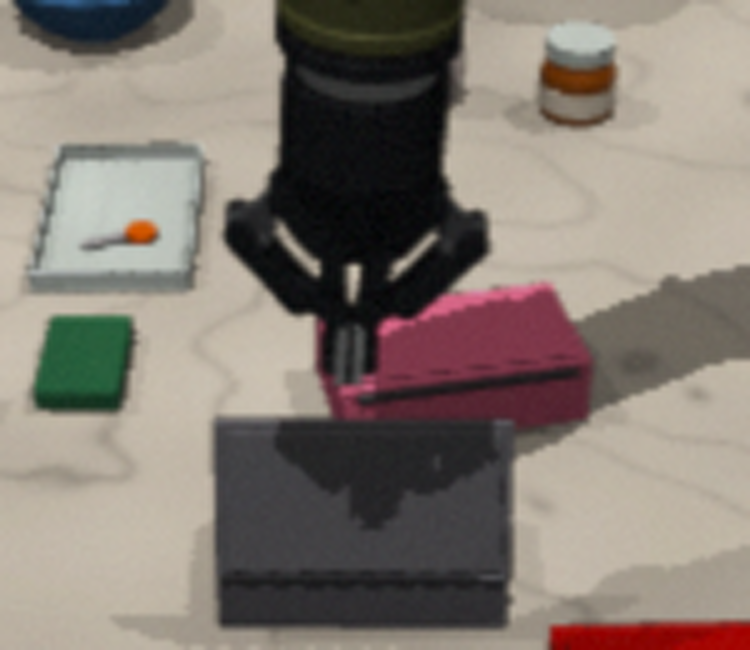

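step_arm --commands '[[[0,0,0,-0.04,0],[0,0,0,-0.04,0],[0,0,0,-0.025,0],[0,0,0,0,0]]]'

```text
time_s: 22.25
eef_pos: [0.5248, 0.2593, 0.1169]
tool_rot: [0.669, 0.743, 0.008, 0.028]
ft_force: [0.3, -0.5, 1.2]
finger_gap: -0.0002
```

step_arm --commands '[[[0,0,-0.03,0,0],[0,0,-0.015,0,0],[0,0,-0.006,0,0],[0,0,-0.006,0,0],[0,0,-0.006,0,0]]]'

```text
time_s: 22.88
eef_pos: [0.5274, 0.1947, 0.1216]
tool_rot: [0.669, 0.742, 0.011, 0.029]
ft_force: [-0.1, -0.1, -0.4]
finger_gap: -0.0002
```

step_arm --commands '[[[0,0,0.015,0,0],[0,0,0.002,-0.018,0],[0,0,0,-0.004,0]]]'

```text
time_s: 23.25
eef_pos: [0.5276, 0.216, 0.0997]
tool_rot: [0.669, 0.743, 0.012, 0.029]
ft_force: [1.1, -0.0, 1.6]
finger_gap: -0.0001
```

step_arm --commands '[[[0,0,-0.01,0,0],[0,0,-0.008,0,0],[0,0,-0.006,0,0],[0,0,-0.006,0,0]]]'

```text
time_s: 23.75
eef_pos: [0.528, 0.1859, 0.1007]
tool_rot: [0.668, 0.744, 0.013, 0.029]
ft_force: [0.3, 0.7, -0.0]
finger_gap: 0.0002
```

Run:
```python
from h import *
st();incase()
w=get_image("wrist"); cv2.imwrite("pics/w18.png",w["image"][:,:,::-1])
e=get_image("side"); crop(e,190,130,340,260,5,"s18.png")
```

```text
23.75 [0.528  0.1859 0.1007] [0.668 0.744 0.013 0.029] [ 0.3  0.7 -0. ] 0.0002 [-0.49  0.51  0.13  1.89 -0.03  0.7  -0.25]
tcp in case [ 0.0247 -0.0052  0.1007] jaw rel case y 179.3 toolz [ 0.06  -0.019 -0.998]
```

View pics/w18.png

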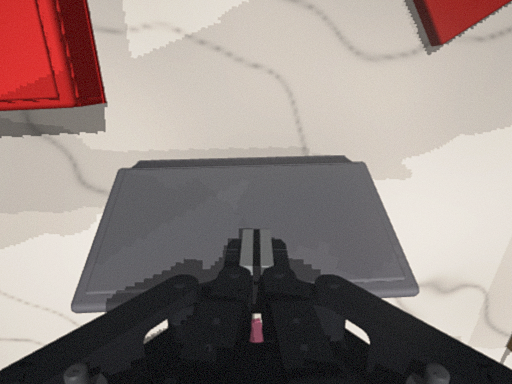

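View pics/s18.png

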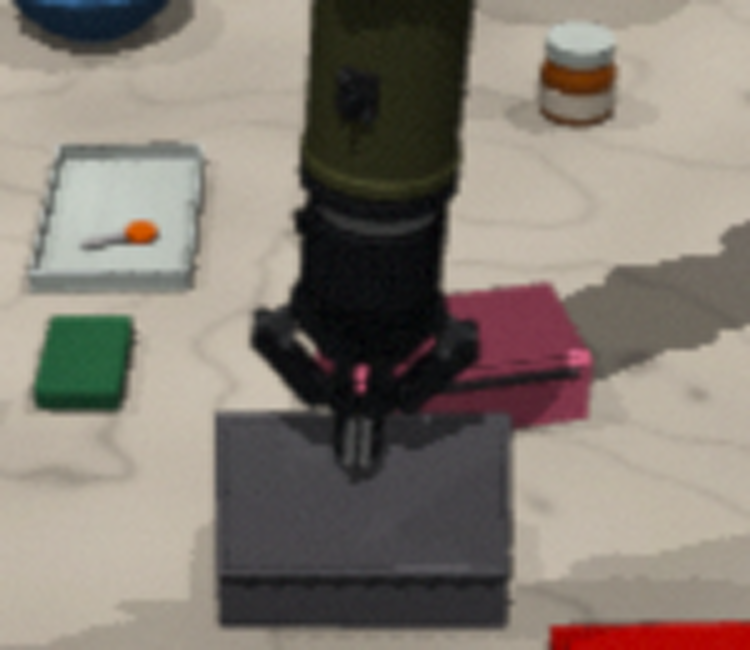

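step_arm --commands '[[[0,0,-0.008,-0.003,0],[0,0,-0.008,-0.003,0],[0,0,-0.008,-0.004,0],[0,0,-0.007,-0.005,0]]]'

```text
time_s: 24.35
eef_pos: [0.5283, 0.1528, 0.085]
tool_rot: [0.668, 0.743, 0.013, 0.029]
ft_force: [-0.2, 1.4, -0.0]
finger_gap: 0.0001
```

step_arm --commands '[[[0,0,-0.006,-0.006,0],[0,0,-0.005,-0.007,0],[0,0,-0.004,-0.007,0]]]'

```text
time_s: 24.72
eef_pos: [0.5283, 0.1361, 0.0636]
tool_rot: [0.668, 0.743, 0.013, 0.029]
ft_force: [0.2, 0.3, -0.5]
finger_gap: 0.0002
```

Run:
```python
from h import *
st();incase()
w=get_image("wrist"); cv2.imwrite("pics/w19.png",w["image"][:,:,::-1])
e=get_image("side"); crop(e,190,130,340,260,5,"s19.png")
```

```text
24.725 [0.5283 0.1361 0.0636] [0.668 0.743 0.013 0.029] [ 0.2  0.3 -0.5] 0.0002 [-0.4   0.54  0.11  1.96 -0.04  0.59 -0.17]
tcp in case [-0.0249  0.0004  0.0636] jaw rel case y 179.2 toolz [ 0.061 -0.019 -0.998]
```

View pics/w19.png

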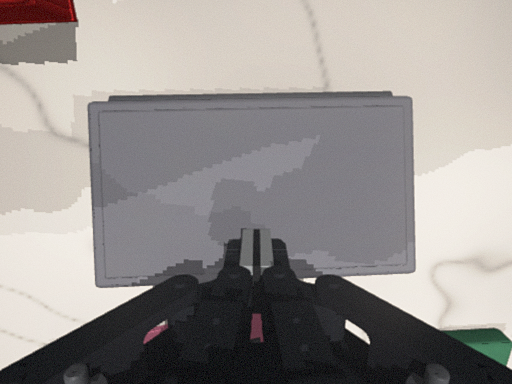

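View pics/s19.png

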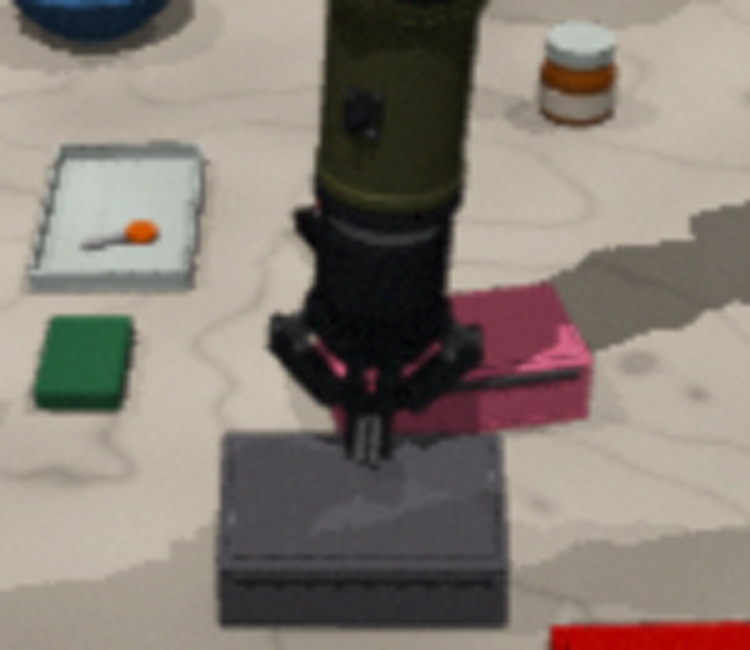

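step_arm --commands '[[[0,0,0,-0.005,0],[0,0,0,-0.004,0],[0,0,0,-0.003,0]]]'

```text
time_s: 25.2
eef_pos: [0.5279, 0.1359, 0.0506]
tool_rot: [0.668, 0.743, 0.013, 0.029]
ft_force: [-0.8, -1.0, 0.6]
finger_gap: -0.0002
```

step_arm --commands '[[[0,0,0,-0.003,0]]]'

```text
time_s: 25.32
eef_pos: [0.5279, 0.136, 0.0474]
tool_rot: [0.668, 0.743, 0.013, 0.029]
ft_force: [-0.7, 0.7, 0.4]
finger_gap: -0.0
```

step_arm --commands '[[[0,0,0,-0.002,0]]]'

```text
time_s: 25.45
eef_pos: [0.5279, 0.136, 0.0452]
tool_rot: [0.668, 0.743, 0.013, 0.029]
ft_force: [0.3, 0.2, 0.8]
finger_gap: 0.0
```

step_arm --commands '[[[0,0,0,-0.002,0]]]'

```text
time_s: 25.58
eef_pos: [0.5279, 0.136, 0.0431]
tool_rot: [0.668, 0.743, 0.013, 0.029]
ft_force: [0.1, 0.2, 0.1]
finger_gap: -0.0002
```

step_arm --commands '[[[0,0,0,-0.0015,0]]]'

```text
time_s: 25.7
eef_pos: [0.5279, 0.136, 0.0415]
tool_rot: [0.668, 0.743, 0.013, 0.029]
ft_force: [0.2, 0.0, 1.5]
finger_gap: 0.0
```

step_arm --commands '[[[0,0,0,-0.0015,0]]]'

```text
time_s: 25.82
eef_pos: [0.5279, 0.136, 0.0399]
tool_rot: [0.668, 0.743, 0.013, 0.029]
ft_force: [0.7, 0.2, 0.1]
finger_gap: -0.0003
```

step_arm --commands '[[[0,0,0,-0.001,0]]]'

```text
time_s: 25.95
eef_pos: [0.528, 0.1359, 0.039]
tool_rot: [0.668, 0.743, 0.013, 0.029]
ft_force: [-1.8, -0.8, 9.2]
finger_gap: -0.0001
```

step_arm --commands '[[[0,0,0,0.01,0],[0,0,0,0.03,0],[0,0,0,0.04,0],[0,0,-0.03,0.05,0],[0,0,-0.05,0.03,0],[0,0,-0.05,0,0],[0,0,-0.05,0,0],[0,0,0,0,0]]]'

```text
time_s: 26.95
eef_pos: [0.527, -0.0481, 0.2092]
tool_rot: [0.667, 0.744, 0.014, 0.031]
ft_force: [0.2, 1.2, 0.2]
finger_gap: 0.0002
```

Run:
```python
from h import *
st()
w=get_image("wrist"); cv2.imwrite("pics/w20.png",w["image"][:,:,::-1])
e=get_image("side"); crop(e,210,190,310,265,8,"s20.png"); t=get_image("top"); cv2.imwrite("pics/t20.png",t["image"][:,:,::-1])
f=lambda P:((proj(e,P)-[210,190])*8).round().tolist()
for th in(0,.03,.06):print(th,f(c2w(Q,[ledge(th,.011,-.085),ledge(th,.011,.085),ledge(th,0,-.085)])))
```

```text
26.95 [ 0.527  -0.0481  0.2092] [0.667 0.744 0.014 0.031] [0.2 1.2 0.2] 0.0002 [-0.09  0.33  0.16  1.83 -0.05  0.91  0.2 ]
0 [[195.0, 247.0], [637.0, 249.0], [196.0, 269.0]]
0.03 [[194.0, 242.0], [637.0, 244.0], [195.0, 264.0]]
0.06 [[194.0, 237.0], [638.0, 239.0], [195.0, 258.0]]
```

View pics/s20.png

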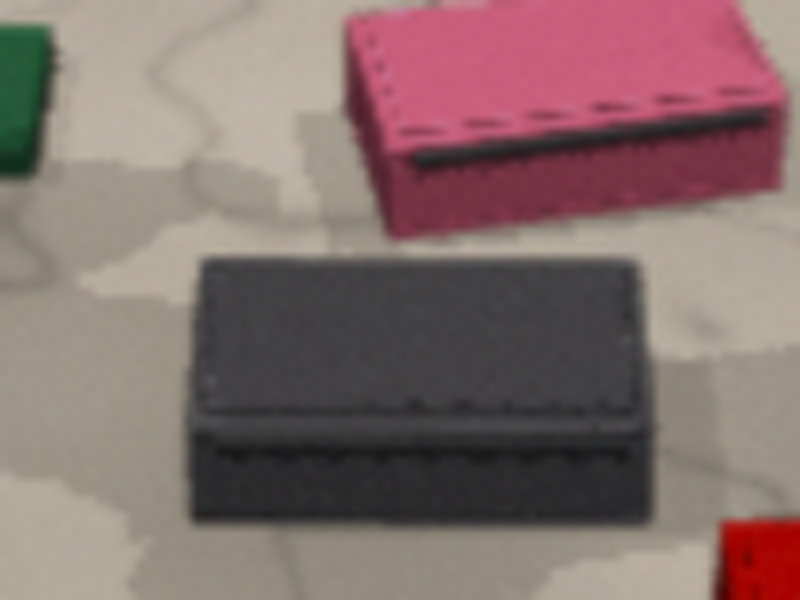

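View pics/t20.png

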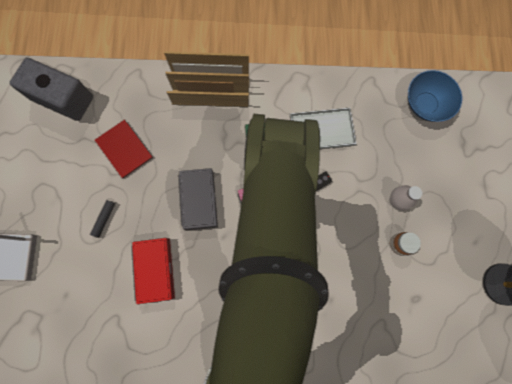

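View pics/w20.png

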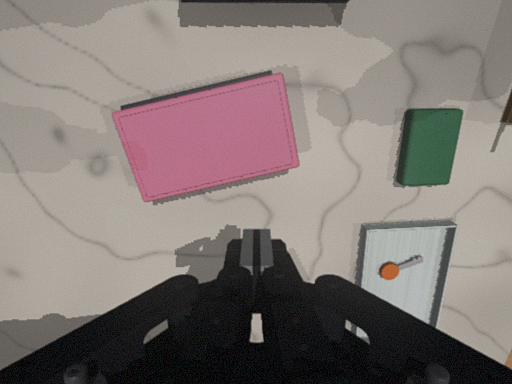

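```bash
python3 -c "
from station import *
print(job_done())"
```

```text
the job is handed in; nothing more can be done
None
```

The black fob nearest the base is in the grey case, flat and buttons up on the blue cradle. The cradle is pushed down to its stop and the lid is shut. I handed the job in at about 27 s of the 54 s limit; no verdict is given.

**What I did:** I first nudged the lid open to its end stop to make room for the gripper. I picked up the fob and lowered it onto the cradle. I closed the lid only after checking the cradle's stop, and finished with the arm clear of everything.

**Checks:**
- **Cradle:** It slid at about 5 N until the force jumped to 29.5 N at the stop, which is close to the 35 N limit. A second gentle press on the fob read 12 N with no further travel.
- **Rim:** The fob's top is at about 31 mm, below the 42 mm rim. In the wrist picture it lay flat with the buttons up.
- **Lid:** It moved with hardly any force until a 9 N contact at the closed height, and the side view shows it flat on the rim.
- **Other things:** In the last top picture the arm hid the mint tin and part of the pink case. Those showed as unmoved in the last wrist picture, and nothing else had moved.

**What disagreed:**
- **Fingertips:** The pictures and contacts put the closed fingertips about 10 mm behind the reported TCP. The description says 22 mm ahead. I worked from the measured offset.
- **Cameras:** The top view differed from the other two by about 5 mm on one corner of the case.
- **First contact:** I missed the exact moment the fob first touched the cradle, because the still rows let the force drop before each reading.

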